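# Set up the kitchen fitter's bench and trap a filler strip for trimming

### The arm

A 6-joint arm with a two-finger parallel gripper is mounted at the origin on the work surface. World frame = base frame: x ahead of the robot, y to its left, z up, the work surface at z = 0. Lengths are in m, angles in rad, forces in N, time in s.
With the tool pointing down it reaches from about 0.35 to 0.975 m from the base axis. Payload 4.9 kg.
Tool frame: the origin (TCP) lies at the very end of the fingers, on their centre line; the grasp point (between the pads) lies 19 mm behind it (ctrl.tcp_to_grasp is the z of the grasp point in the tool frame, in m); z points along the fingers, y is the line along which they close (so a half turn about z gives the same grasp; the last joint's range is limited). The gripper opens to 85 mm and grips with 20 to 120 N. Pads are 22 mm wide; open, the fingers measure 114 mm over their backs; the gripper's body (76 mm by 85 mm) begins 54 mm behind the grasp point. The pads swing forward as they close: fully open they stand 13 mm farther back than shut.
Start: joints at [1.058, 0.053, 1.613, -0, 1.476, -0.119], TCP at [0.24, 0.577, 0.196] pointing down, gripper open.
Joint ranges: [-3.01, 3.01], [-1.01, 2.22], [0.06, 2.58], [-1.02, 4.17], [0.09, 2.62], [-3.14, 3.14]. Speed limits (rad/s): [2.57, 2.57, 3.14, 3.14, 3.14, 3.14].

### API

Orientations are given as a rotation vector (axis times angle).
In Python, from station import ctrl, eyes, job, nets gives the robot as it stands. The module is installed in compiled form; this text tells all that it offers.
- The arm moves only by the tool jog_arm, never from a script. Its argument "commands" is one flat list of numbers, 7 for each row, row after row: the shift along the tool's x, y, z each as a share of 0.06 m, from -1 to 1, then the turn, a rotation vector about the tool's x, y, z each as a share of 0.1 rad, from -1 to 1, then the finger opening in mm, from 0 to 85.4. In form: [x, y, z, ax, ay, az, grip, x, y, z, ax, ay, az, grip, ...]. A call has 1 to 20 rows; each row shifts and turns the commanded pose from where the row before left it, along the tool's axes as they then stand; what a row does not reach is not made up. A row lasts 1/8 s, in which the tool goes at most 62.5 mm and 10.7 degrees, less where a joint would pass 70% of its speed; a pose out of reach is approached as far as the arm can. A call with a number of a shift or a turn outside -1 to 1 is refused whole. A call with a gripper value outside its range is refused whole. The fingers move at their own pace and stop on an object; "newtons" is the grip in N (left out, the last holds). Time passes only in rows, so rows that do not move let the fingers close. It gives the time, the measured TCP pose, the force, the opening and the grip force at its end, in the units of the state.
- ctrl.get_obs(): the state, without advancing time (a new reading comes with each control period).
- eyes.get_image(name): name is "scene" or "top" or "wrist"; returns a dict with "image" (480x640x3 uint8, red, green, blue), "z_map" (480x640 float32, m along the optical axis (not along the pixel's ray), 0 where there is no reading), "K" (3x3 intrinsics, pixels), "cam_to_world" (4x4, takes a point from camera to world coordinates). Camera axes: x right, y up, looking along -z (the intrinsics and any distortion apply to the point x, -y, -z); pixel columns grow to the right and rows downward; lengths in m; the calibration is good to about 2 mm. A picture is of the moment at which its call begins.
- job.finish_job(): hands the job in; it is judged then, once.
Trained networks look in the newest picture that a camera, given by its name, has taken for a name from the list of things; names that differ only in an ending like _2 or _b are one class to them, and where a whole thing is asked for, a point or a joint stands for the part that bears it (a point fixed in the world has none). Each returns a list of dicts, best first, with "p" (0 to 1); they miss things now and then, are a little off and sometimes report something else, mostly with a low value. They report only what shows in the picture. A call takes as long as a camera call. They do not tell look-alikes from the thing itself.
- nets.silhouettes(camera, name): "mask" (480x640 bool, what is visible of it) and "bbox" ([left, top, right, bottom] in pixels, round what is visible of it).
The state is a dict: "t": time; "q": joint angles; "dq": joint speeds; "effort": joint torques, N m; "tool_pos": TCP position; "tool_rot": TCP orientation; "contact_force": force on the tool from outside, world axes, zero at the start; "wrist_torque": the same for the moment, N m; "opening": finger opening in m; "grip_force": force on a finger pad.
Only numpy, scipy, OpenCV 4.12 (cv2) and the standard library are available. Lean on these libraries where they do the work, as an engineer would, in place of code of your own. Each camera call takes 0.05 s, during which the arm holds its last target. There are 200 camera calls.

### The job

Get the fitter's bench top ready to trim the cream filler strip: first clear every offcut off the bench into the grey tray, lift the sprung plunger of the angle fence and swing the fence towards you to its square stop, parallel to the front row of holes, letting the plunger drop fully home. Then lay the strip flat on the bench, flush along the front of the fence and about level with its middle, and drop every bench dog from the wooden block down through a hole of the front row, upright and fully home, so that the dogs trap the strip. Leave the mug, glue, tape measure, screwdriver and plane where they are.

Things in the scene. Friction and masses are not known exactly. Their poses are not given: they have to be found in the camera images.
- bench: brown MDF bench top 300 x 320 x 18 mm, fixed, on two 30 mm battens, its upper face 48 mm above the worktop; origin centre of its underside at worktop height, x to the back, y to the left. 22.5 mm through holes with a 2 mm chamfer; the front row (three holes, 96 mm apart, 96 mm in front of the middle) is nearest the robot. Below the holes is a 30 mm hollow down to the worktop
- hole0 (a point): centre of the mouth of the right-hand (-y) hole of the front row, on the bench's upper face
- hole1 (a point): centre of the mouth of the middle hole of the front row, on the bench's upper face
- hole2 (a point): centre of the mouth of the left-hand (+y) hole of the front row, on the bench's upper face
- fence (a joint): angle of the fence about its upright pivot, rad: 0 square (along the bench's y, parallel to the front row), growing as the free end swings back, away from the robot; stop holes at 0, 0.393 and 0.785. The pivot is at bench x 0, y 0.115; the hinge rubs with about 0.12 N m
- fence_face (a point): on the fence's flat front face, level with the bench's upper face, at the middle of its working length; turns with the fence: x into the face (back), y along it to the pivot, 115 mm away. Bar 275 mm long (-145 to +130 mm from here), 20 mm thick, top 34 mm above the bench. When square the face is 73 mm behind the front row's centres: strip plus dog radius leave 3 mm play
- plunger (a joint): height of the fence's sprung index plunger, m: 0 fully home in a stop hole, about 0.008 when its 8 mm pin rides on the protractor plate between stops, 0.014 fully lifted. The spring pulls down with 4 N at 0 and 7.5 N at 0.014. Home, it locks the fence to about 0.013 rad
- knob (a point): centre of the plunger's round black knob, 26 mm in diameter and 24 mm tall, axis upright, on the fence head 77 mm from the pivot (32 mm behind the pivot line, 70 mm from the pivot towards the free end, in the fence's axes); 52 mm above the bench's face when home. Turns with the fence
- rack: wooden storage block 76 x 200 x 45 mm, fixed, with three blind 24 mm holes 35 mm deep along its y, 64 mm apart, for the bench dogs; origin centre of underside
- dog0: bench dog (may be absent): upright aluminium pin 120 mm long, 0.11 kg, 20 mm shaft with a 6 mm tapered foot and a round head 28 mm across over the top 26 mm; origin centre of the foot, z up the pin. Stands in the storage block with its foot 10 mm above the worktop; fully home in the bench its foot stands on the worktop and its top is 72 mm above the bench
- dog1: bench dog (may be absent): upright aluminium pin 120 mm long, 0.11 kg, 20 mm shaft with a 6 mm tapered foot and a round head 28 mm across over the top 26 mm; origin centre of the foot, z up the pin. Stands in the storage block with its foot 10 mm above the worktop; fully home in the bench its foot stands on the worktop and its top is 72 mm above the bench
- dog2: bench dog (may be absent): upright aluminium pin 120 mm long, 0.11 kg, 20 mm shaft with a 6 mm tapered foot and a round head 28 mm across over the top 26 mm; origin centre of the foot, z up the pin. Stands in the storage block with its foot 10 mm above the worktop; fully home in the bench its foot stands on the worktop and its top is 72 mm above the bench
- strip: cream filler strip 60 x 230 x 18 mm, about 0.17 kg; origin centre of underside, y along its length, x across it. Lying flush on the bench its origin is 30 mm in front of the fence face
- offcut0: cream offcut 45 x 80 x 18 mm (may be absent) lying on the front half of the bench; origin centre of underside, y along its length
- offcut1: cream offcut 45 x 80 x 18 mm (may be absent) lying on the front half of the bench; origin centre of underside, y along its length
- offcut2: cream offcut 45 x 80 x 18 mm (may be absent) lying on the front half of the bench; origin centre of underside, y along its length
- tray_in (a point): centre of the inner floor of the grey offcut tray, an open fixed box 170 (x) x 150 (y) x 55 mm outside with 5 mm walls and floor
- mug: white mug 76 mm wide, 90 mm high; leave it
- glue: yellow glue bottle 60 mm wide, 170 mm high; leave it
- tape: tape measure 30 x 68 x 62 mm; leave it
- driver: screwdriver; leave it
- plane: block plane 150 x 45 mm, 70 mm high; leave it
Mind the look-alikes: they are no part of the job. What is shaped like the offcut0 but red is not meant.

How it is judged:
By the outcome, as a careful person would: the job done as asked, in the order asked, and still so for the second after the job is handed in, with the robot touching nothing.
Of dog0, dog1, dog2 only 2 to 3 are there at a start; the rules pass over those that are not, and their reading is None.
Of offcut0, offcut1, offcut2 only 1 to 3 are there at a start; the rules pass over those that are not, and their reading is None.
At some moment in a run one of strip, offcut0, offcut1, offcut2 may be knocked a few centimetres aside while the robot is not near it.
It also fails if it takes over 210 s, if anything falls off the work surface, if the arm or the gripper's body presses on something with over 40 N, if the wrist force passes 120 N, or if a joint passes its speed limit or range.

## Working session

There is one attempt and no reset: what is moved stays moved. The work goes in short steps, Python scripts to look and compute and a tool call to move; the robot and the scene stay as the last step left them, time stands still between calls to the robot, and variables do not carry over. Pictures are saved under pics/ and viewed, at most 14 in all, crops included, and the job is handed in when it is done.

Besides the shell and the picture viewer there is one more tool, called as name(argument=value, ...) on one line, values as JSON. jog_arm: Moves the arm, as the interface text tells. Shift numbers are shares of 0.06 m and turn numbers shares of 0.1 rad, none past 1 either way. Its arguments: {"type":"object","properties":{"commands":{"type":"array","items":{"type":"number"}},"newtons":{"type":"number"}},"required":["commands"]}

```bash
mkdir -p pics; ls
cat > h.py <<'E'
import numpy as np, cv2
from station import ctrl, eyes, job, nets
from scipy.spatial.transform import Rotation as R
def cloud(d):
    z=d["z_map"]; K=d["K"]; v,u=np.mgrid[:480,:640]
    p=np.stack([(u-K[0,2])/K[0,0]*z,-(v-K[1,2])/K[1,1]*z,-z],-1)
    T=d["cam_to_world"]; return p@T[:3,:3].T+T[:3,3]
def save(n,im): cv2.imwrite("pics/"+n,im[...,::-1])
E
python3 - <<'E'
from h import *
o=ctrl.get_obs(); print({k:np.round(v,3) for k,v in o.items()}, ctrl.tcp_to_grasp)
for c in ("scene","top"):
    d=eyes.get_image(c); save(c+"0.png",d["image"]); print(c,d["K"].round(1).tolist(),d["cam_to_world"].round(3).tolist())
    np.savez(c+"0.npz",**d)
    P=cloud(d)
    for n in ["bench","fence","knob","rack","dog0","strip","offcut0","tray_in","mug","glue","tape","driver","plane"]:
        try:
            for s in nets.silhouettes(c,n):
                m=s["mask"]&(d["z_map"]>0); q=P[m]; print(n,round(s["p"],2),np.round(s["bbox"]).astype(int),np.median(q,0).round(3),"zmax",q[:,2].max().round(3))
        except Exception as e: print(n,e)
E
```

```text
pics
{'t': np.float64(0.0), 'q': array([ 1.058,  0.053,  1.614, -0.   ,  1.476, -0.119]), 'dq': array([-0.001,  0.001, -0.001, -0.001,  0.   ,  0.002]), 'effort': array([ 2.0000e-03, -3.9368e+01, -3.7018e+01,  0.0000e+00,  7.0000e-03,
        0.0000e+00]), 'tool_pos': array([0.239, 0.577, 0.195]), 'tool_rot': array([-6.14e-01, -3.08e+00,  3.00e-03]), 'contact_force': array([-0.003, -0.353,  0.441]), 'wrist_torque': array([ 0.02 , -0.007,  0.034]), 'grip_force': np.float64(0.0), 'opening': np.float64(0.086)} -0.0187
scene [[469.6, 0.0, 325.7], [0.0, 469.6, 229.0], [0.0, 0.0, 1.0]] [[-0.281, -0.756, 0.591, 1.074], [0.96, -0.22, 0.174, 0.116], [-0.001, 0.616, 0.788, 0.894], [0.0, 0.0, 0.0, 1.0]]
bench 0.95 [231 216 405 366] [ 0.607 -0.023  0.049] zmax 0.123
fence 0.96 [258 271 392 342] [0.632 0.013 0.08 ] zmax 0.123
knob 0.69 [351 294 370 310] [0.635 0.053 0.119] zmax 0.123
rack 0.6 [519 274 580 376] [0.55  0.41  0.044] zmax 0.127
dog0 0.86 [546 319 582 352] [0.595 0.424 0.114] zmax 0.134
dog0 0.84 [545 289 574 322] [0.531 0.419 0.116] zmax 0.133
strip 0.66 [186 210 228 289] [ 0.549 -0.
[... 1598 characters left out ...]
 0.018] zmax 0.03
offcut0 0.85 [309 233 336 251] [ 0.477 -0.047  0.066] zmax 0.076
offcut0 0.83 [197 136 226 166] [0.712 0.298 0.018] zmax 0.028
offcut0 0.77 [390 326 411 361] [ 0.245 -0.268  0.018] zmax 0.028
offcut0 0.55 [437 325 470 350] [ 0.278 -0.408  0.018] zmax 0.028
tray_in 0.8 [170 186 234 253] [0.515 0.29  0.007] zmax 0.065
mug 0.57 [478 280 511 325] [ 0.388 -0.51   0.042] zmax 0.099
glue 0.7 [469 213 508 243] [ 0.56  -0.462  0.11 ] zmax 0.176
tape 0.6 [226 271 244 299] [0.343 0.173 0.059] zmax 0.071
driver 0.89 [342 289 417 300] [ 0.359 -0.234  0.022] zmax 0.038
driver 0.45 [269 148 362 220] [0.617 0.034 0.079] zmax 0.129
plane 0.86 [157 268 188 326] [0.297 0.336 0.03 ] zmax 0.077
```

View pics/scene0.png

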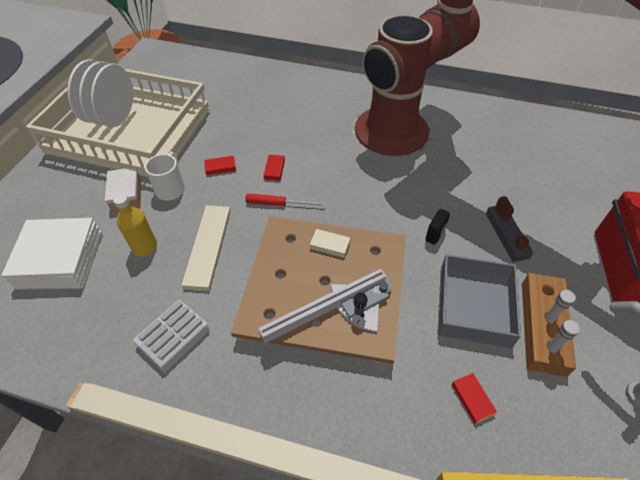

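View pics/top0.png

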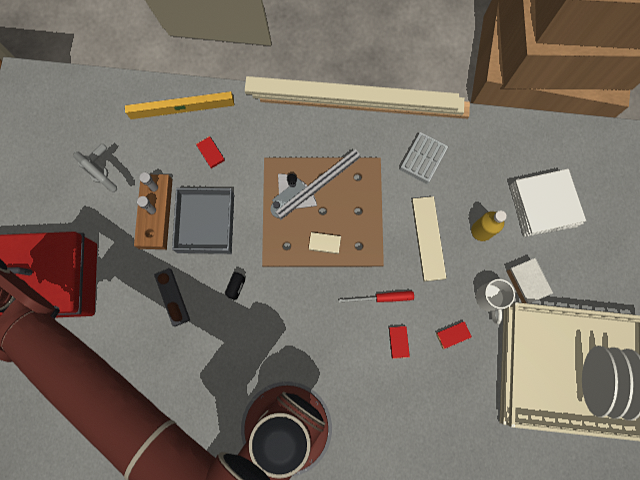

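The only offcut on the bench is the cream one, at scene (330,243) and top (324,242). The red blocks at scene (220,165), (274,167) and (474,398) are look-alikes. Two dogs stand in the rack at scene (565,303) and (568,336). The strip is at scene (206,248). Next I'll fit precise poses.

```bash
cat >> h.py <<'E'
def pose():
    o=ctrl.get_obs(); Rm=R.from_rotvec(o["tool_rot"]).as_matrix()
    return o, np.array(o["tool_pos"]), Rm
def yaw_of(Rm): return np.arctan2(Rm[1,1],Rm[0,1])
def Rdown(y):
    ty=np.array([np.cos(y),np.sin(y),0]); tz=np.array([0,0,-1.]); return np.stack([np.cross(ty,tz),ty,tz],1)
def plan(pts,grip,start=None,step=0.05,maxturn=0.09):
    """pts: list of (x,y,z,yaw[,grip[,step]]); yaw continuous, prints rows"""
    o,p,Rm=pose() if start is None else (None,)+start
    out=[]
    for t in pts:
        g=t[4] if len(t)>4 else grip; st=t[5] if len(t)>5 else step
        tgt=np.array(t[:3]); y0=yaw_of(Rm); dy=(t[3]-y0+np.pi/2)%np.pi-np.pi/2
        Rt=Rdown(y0+dy); n=max(1,int(np.ceil(max(np.abs(Rm.T@(tgt-p)).max()/st,np.linalg.norm(tgt-p)/st,abs(dy)/maxturn))))
        for i in range(n):
            s=Rm.T@((tgt-p)/(n-i))
            rv=R.from_matrix(Rm.T@Rt).as_rotvec()/(n-i)
            row=np.r_[np.round(s/.06,3),np.round(rv/.1,3),g]
            p=p+Rm@(row[:3]*.06); Rm=Rm@R.from_rotvec(row[3:6]*.1).as_matrix()
            out.append(row)
    print(len(out),"rows:",", ".join(",".join(f"{x:g}" for x in r+0.) for r in out)); 
    return p,Rm
def rect(P2):
    (c,s,a)=cv2.minAreaRect(np.float32(P2)*1000); a=np.deg2rad(a)
    if s[0]<s[1]: s=s[::-1]; a+=np.pi/2
    return np.round(np.array(c)/1000,4),np.round(np.array(s),1),round((a+np.pi/2)%np.pi-np.pi/2,3)  # angle of long side
E
python3 - <<'E'
from h import *
for c in ("scene","top"):
    d=dict(np.load(c+"0.npz")); P=cloud(d); im=d["image"]; hsv=cv2.cvtColor(im,cv2.COLOR_RGB2HSV)
    Z=P[...,2]
    print(c,"floor",np.median(Z[(P[...,0]>.4)&(P[...,0]<.6)&(P[...,1]<-.2)&(P[...,1]>-.27)]).round(4))
    def box(x0,x1,y0,y1,z0,z1): return (P[...,0]>x0)&(P[...,0]<x1)&(P[...,1]>y0)&(P[...,1]<y1)&(Z>z0)&(Z<z1)
    def big(m):
        n,l,s,_=cv2.connectedComponentsWithStats(m.astype(np.uint8)); return l==1+s[1:,4].argmax()
    for n,b in dict(offcut=(.42,.53,-.12,.03,.060,.080),strip=(.38,.7,-.4,-.25,.012,.035),bench=(.35,.8,-.22,.18,.040,.056),fence=(.45,.8,-.2,.2,.073,.090),tray=(.38,.65,.18,.37,.048,.07),rack=(.38,.68,.35,.5,.038,.055)).items():
        m=big(box(*b)); print(n,m.sum(),rect(P[m][:,:2]),np.median(Z[m]).round(4))
    m=box(.38,.72,.35,.5,.115,.15); n,l,s,_=cv2.connectedComponentsWithStats(m.astype(np.uint8))
    for i in range(1,n):
        if s[i,4]>8: print("dog",cv2.minEnclosingCircle(np.float32(P[l==i][:,:2])),P[l==i].mean(0).round(4),s[i,4])
    m=box(.5,.75,-.05,.15,.10,.14); print("knob",cv2.minEnclosingCircle(np.float32(P[m][:,:2])),P[m].mean(0).round(4))
E
```

```text
scene floor 0.0007
offcut 652 (array([ 0.4802, -0.0497]), array([80.5, 48.2]), np.float64(1.558)) 0.0662
strip 2174 (array([ 0.5325, -0.3303]), array([232.5,  61.8]), np.float64(0.209)) 0.0186
bench 14520 (array([ 0.572 , -0.0354]), array([320.8, 309.3]), np.float64(-1.461)) 0.0483
fence 1546 (array([ 0.6354, -0.0161]), array([275.9,  23. ]), np.float64(-0.778)) 0.0821
tray 939 (array([0.5125, 0.2816]), array([173. , 150.7]), np.float64(0.094)) 0.0538
rack 2831 (array([0.524 , 0.4226]), array([203.4,  78.5]), np.float64(0.079)) 0.0447
dog ((0.5252513885498047, 0.42237070202827454), 0.015335447154939175) [0.5277 0.4209 0.127 ] 225
dog ((0.5892148017883301, 0.42651575803756714), 0.015564986504614353) [0.5912 0.4257 0.1273] 249
knob ((0.6308817267417908, 0.05306924879550934), 0.013620130717754364) [0.6338 0.0533 0.1159]
top floor 0.0007
offcut 514 (array([ 0.4789, -0.047 ]), array([80.1, 47.3]), np.float64(1.538)) 0.0661
strip 1798 (array([ 0.5324, -0.3275]), array([231.9,  62.3]), np.float64(0.214)) 0.0183
bench 10209 (array([ 0.5702, -0.0325]), array([321.3, 303.4]), np.float64(-1.464)) 0.0483
fence 832 (array([ 0.637 , -0.0119]), array([275.7,  28.3]), np.float64(-0.78)) 0.0818
tray 506 (array([0.5108, 0.2843]), array([171.7, 151.7]), np.float64(0.09)) 0.0543
rack 1668 (array([0.5231, 0.4248]), array([202.4,  79.9]), np.float64(0.082)) 0.0451
dog ((0.5853675007820129, 0.4304853081703186), 0.0154956029728055) [0.5855 0.4286 0.1285] 111
dog ((0.5228622555732727, 0.4246937930583954), 0.01457449235022068) [0.5219 0.4235 0.1292] 109
knob ((0.6284797787666321, 0.05544690415263176), 0.013453308492898941) [0.6269 0.0546 0.1178]
```

Run:
```python
from h import *
plan([(.32,.45,.32,1.178),(.46,-.04,.36,-0.02)],85)
```

```text
18 rows: -0.512,-0.361,-0.516,0,0,-0.003,85, -0.512,-0.361,-0.516,0,0,-0.002,85, -0.511,-0.361,-0.516,0,0,-0.003,85, -0.512,-0.362,-0.516,0,0,-0.002,85, -0.377,-0.475,-0.048,0,0,0.856,85, -0.417,-0.441,-0.048,0,0,0.856,85, -0.453,-0.404,-0.048,0,0,0.856,85, -0.485,-0.364,-0.047,0,0,0.856,85, -0.515,-0.321,-0.048,0,0,0.856,85, -0.54,-0.276,-0.047,0,0,0.856,85, -0.562,-0.228,-0.048,0,0,0.855,85, -0.579,-0.18,-0.047,0,0,0.856,85, -0.593,-0.129,-0.048,0,0,0.855,85, -0.602,-0.078,-0.047,0,0,0.856,85, -0.606,-0.027,-0.048,0,0,0.855,85, -0.606,0.025,-0.047,0,0,0.856,85, -0.602,0.077,-0.048,0,0,0.855,85, -0.593,0.128,-0.047,0,0,0.856,85
```

jog_arm(commands=[-0.51,-0.36,-0.52,0,0,0,85,-0.51,-0.36,-0.52,0,0,0,85,-0.51,-0.36,-0.52,0,0,0,85,-0.51,-0.36,-0.52,0,0,0,85,-0.38,-0.48,-0.05,0,0,0.86,85,-0.42,-0.44,-0.05,0,0,0.86,85,-0.45,-0.4,-0.05,0,0,0.86,85,-0.49,-0.36,-0.05,0,0,0.86,85,-0.52,-0.32,-0.05,0,0,0.86,85,-0.54,-0.28,-0.05,0,0,0.86,85,-0.56,-0.23,-0.05,0,0,0.86,85,-0.58,-0.18,-0.05,0,0,0.86,85,-0.59,-0.13,-0.05,0,0,0.86,85,-0.6,-0.08,-0.05,0,0,0.86,85,-0.61,-0.03,-0.05,0,0,0.86,85,-0.61,0.03,-0.05,0,0,0.86,85,-0.6,0.08,-0.05,0,0,0.86,85,-0.59,0.13,-0.05,0,0,0.86,85,0,0,0,0,0,0,85])

```text
t: 3.78
tool_pos: [0.4588, -0.0422, 0.3629]
tool_rot: [-2.255, -2.187, 0.001]
contact_force: [0.7, 2.0, 0.6]
opening: 0.0849
grip_force: 0.0
```

Run:
```python
from h import *
d=eyes.get_image("wrist"); save("w1.png",d["image"]); np.savez("w1.npz",**d); print(d["K"].round(1).tolist(),d["cam_to_world"].round(3).tolist())
o,p,Rm=pose(); print(p,yaw_of(Rm),o["q"].round(3))
P=cloud(d); v=P[240,320]; print(v)
```

```text
[[421.7, 0.0, 320.4], [0.0, 421.7, 242.5], [0.0, 0.0, 1.0]] [[1.0, 0.029, 0.01, 0.461], [-0.031, 0.957, 0.289, 0.031], [-0.001, -0.29, 0.957, 0.54], [0.0, 0.0, 0.0, 1.0]]
[ 0.45860927 -0.04107689  0.36292947] -0.028319947801181664 [-0.251 -0.388  1.73   0.     1.799 -0.223]
[ 0.45513708 -0.11445584  0.04926412]
```

View pics/w1.png

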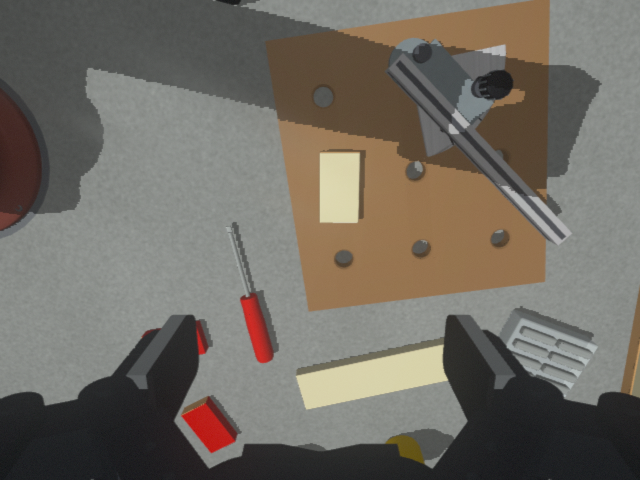

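The wrist view shows the offcut at (340,187), front-row holes at (323,96) and (343,258), the knob at (492,85), and the strip at (372,375). I'll fit the holes and knob from it.

```bash
cat >> h.py <<'E'
def onplane(d,uv,z):
    K=d["K"];T=d["cam_to_world"];uv=np.atleast_2d(uv).astype(float)
    r=np.c_[(uv[:,0]-K[0,2])/K[0,0],-(uv[:,1]-K[1,2])/K[1,1],-np.ones(len(uv))]@T[:3,:3].T
    return T[:3,3]+r*((z-T[2,3])/r[:,2])[:,None]
def holes(d,zp=.048,xr=(.38,.75),yr=(-.22,.16)):
    P=cloud(d); v,u=np.mgrid[:480,:640]
    Q=onplane(d,np.c_[u.ravel(),v.ravel()],zp).reshape(480,640,3)
    m=(P[...,2]<zp-.006)&(d["z_map"]>0)&(Q[...,0]>xr[0])&(Q[...,0]<xr[1])&(Q[...,1]>yr[0])&(Q[...,1]<yr[1])
    n,l,s,_=cv2.connectedComponentsWithStats(m.astype(np.uint8)); r=[]
    for i in range(1,n):
        q=Q[l==i]
        c,rad=cv2.minEnclosingCircle(np.float32(q[:,:2]))
        if .008<rad<.016: r.append((np.round((q[:,:2].min(0)+q[:,:2].max(0))/2,4),q[:,:2].mean(0).round(4),round(rad,4)))
    return r
E
python3 - <<'E'
from h import *
for f in ("w1","top0","scene0"):
    d=dict(np.load(f+".npz")); print(f)
    for h in holes(d): print(h)
d=dict(np.load("w1.npz"));P=cloud(d);Z=P[...,2]
def f(n,b):
    x0,x1,y0,y1,z0,z1=b
    m=(P[...,0]>x0)&(P[...,0]<x1)&(P[...,1]>y0)&(P[...,1]<y1)&(Z>z0)&(Z<z1)
    nn,l,s,_=cv2.connectedComponentsWithStats(m.astype(np.uint8)); m=l==1+s[1:,4].argmax()
    print(n,m.sum(),rect(P[m][:,:2]),np.median(Z[m]).round(4),np.percentile(Z[m],95).round(4))
f("offcut",(.42,.55,-.12,.03,.06,.08)); f("knob",(.55,.72,-.02,.12,.105,.14)); f("fence",(.45,.8,-.2,.2,.077,.087)); f("bench",(.35,.8,-.22,.18,.045,.052))
E
```

```text
w1
(array([0.4631, 0.0506]), array([0.4635, 0.0505]), 0.011)
(array([ 0.6664, -0.0207]), array([ 0.6674, -0.0193]), 0.0095)
(array([ 0.5684, -0.0338]), array([ 0.5684, -0.0341]), 0.011)
(array([ 0.6731, -0.119 ]), array([ 0.6731, -0.1186]), 0.0109)
(array([ 0.5789, -0.1288]), array([ 0.5784, -0.1287]), 0.0111)
(array([ 0.4834, -0.1389]), array([ 0.4838, -0.1389]), 0.011)
top0
(array([ 0.6773, -0.1165]), array([ 0.6751, -0.1172]), 0.0133)
(array([ 0.668 , -0.0176]), array([ 0.6684, -0.0165]), 0.0082)
(array([ 0.5701, -0.0332]), array([ 0.5693, -0.0327]), 0.0107)
(array([ 0.5793, -0.1269]), array([ 0.5794, -0.1271]), 0.011)
(array([ 0.4848, -0.1381]), array([ 0.4841, -0.1379]), 0.0115)
(array([0.4623, 0.0518]), array([0.463 , 0.0522]), 0.0105)
scene0
(array([ 0.4869, -0.1398]), array([ 0.4873, -0.1401]), 0.01)
(array([0.4661, 0.0496]), array([0.4665, 0.0498]), 0.0106)
(array([ 0.5814, -0.1294]), array([ 0.582 , -0.1295]), 0.0103)
(array([ 0.5713, -0.0345]), array([ 0.5716, -0.0345]), 0.0103)
(array([ 0.6775, -0.1196]), array([ 0.6772, -0.1195]), 0.0104)
(array([ 0.667 , -0.0242]), array([ 0.6673, -0.0242]), 0.0103)
offcut 2794 (array([ 0.4793, -0.049 ]), array([80.1, 44.3]), np.float64(1.541)) 0.0655 0.0669
knob 764 (array([0.6288, 0.0531]), array([26.6, 26.3]), np.float64(-1.042)) 0.1188 0.1205
fence 5110 (array([ 0.6351, -0.0158]), array([275.4,  20.8]), np.float64(-0.78)) 0.0815 0.083
bench 56531 (array([ 0.5696, -0.035 ]), array([321.1, 301. ]), np.float64(-1.463)) 0.0475 0.049
```

Run:
```python
from h import *
s=plan([(.4793,-.049,.10,-.03),(.4793,-.049,.052,-.03,85,.02)],85)
plan([(.4793,-.049,.18,-.03),(.5115,.283,.18,.09),(.5115,.283,.028,.09)],30,start=s)
```

```text
9 rows: -0.021,0.058,0.73,-0.001,-0.001,0.003,85, -0.021,0.058,0.73,-0.001,-0.001,0.003,85, -0.02,0.058,0.731,0,-0.001,0.003,85, -0.02,0.059,0.73,-0.001,0,0.003,85, -0.02,0.058,0.731,0,-0.001,0.002,85, -0.021,0.058,0.73,-0.001,0,0.003,85, 0,0,0.267,0,0,0,85, 0,0,0.267,0,0,0,85, 0,0,0.266,0,0,0,85
14 rows: 0,0,-0.711,0,0,0,30, 0,0,-0.711,0,0,0,30, 0,0,-0.711,0,0,0,30, 0.792,0.053,0,0,0,-0.171,30, 0.791,0.067,0,0,0,-0.172,30, 0.79,0.08,0,0,0,-0.171,30, 0.789,0.094,0,0,0,-0.172,30, 0.787,0.107,0,0,0,-0.171,30, 0.785,0.12,0,0,0,-0.172,30, 0.784,0.134,0,0,0,-0.171,30, 0,0,0.633,0,0,0,30, 0,0,0.633,0,0,0,30, 0,0,0.634,0,0,0,30, -0.001,0,0.633,0,0,0,30
```

jog_arm(commands=[-0.02,0.058,0.73,0,0,0,85,-0.02,0.058,0.73,0,0,0,85,-0.02,0.058,0.73,0,0,0,85,-0.02,0.058,0.73,0,0,0,85,-0.02,0.058,0.73,0,0,0,85,-0.02,0.058,0.73,0,0,0,85,0,0,0.267,0,0,0,85,0,0,0.267,0,0,0,85,0,0,0.266,0,0,0,85,0,0,0,0,0,0,30,0,0,0,0,0,0,30,0,0,0,0,0,0,30,0,0,0,0,0,0,30,0,0,0,0,0,0,30,0,0,0,0,0,0,30], newtons=40)

```text
t: 5.7
tool_pos: [0.4793, -0.0483, 0.0523]
tool_rot: [2.251, 2.191, 0.0]
contact_force: [-0.2, -0.2, 0.5]
opening: 0.0301
grip_force: 0.0
```

jog_arm(commands=[0,0,-0.5,0,0,0,30,0,0,-0.8,0,0,0,85,0,0,-0.8,0,0,0,85,0,0,-0.8,0,0,0,85,0,0,-0.8,0,0,0,85,0,0,-0.8,0,0,0,85,0,0,0,0,0,0,85])

```text
t: 6.58
tool_pos: [0.4812, -0.0487, 0.3278]
tool_rot: [2.245, 2.186, 0.008]
contact_force: [-0.1, 0.3, 0.3]
opening: 0.0853
grip_force: 0.0
```

Run:
```python
from h import *
d=eyes.get_image("wrist"); save("w2.png",d["image"]); np.savez("w2.npz",**d)
```

```text
(no output)
```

View pics/w2.png

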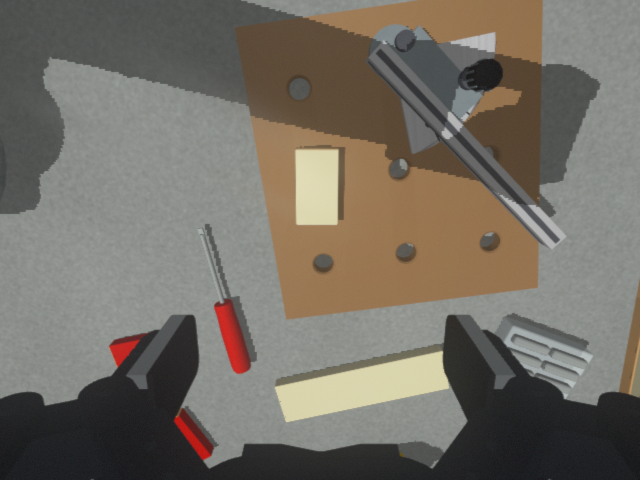

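Run:
```python
from h import *
for f in ("w1","w2"):
    d=dict(np.load(f+".npz"));P=cloud(d);Z=P[...,2]
    m=(P[...,0]>.40)&(P[...,0]<.55)&(P[...,1]>-.12)&(P[...,1]<.03)&(Z>.058)&(Z<.08)
    print(rect(P[m][:,:2]),np.median(Z[m]),np.median(Z[(P[...,0]>.53)&(P[...,0]<.56)&(P[...,1]>-.1)&(P[...,1]<0)]))
plan([(.4793,-.049,.10,-.03),(.4793,-.049,.052,-.03,85,.02)],85)
```

```text
(array([ 0.4793, -0.049 ]), array([80.1, 44.3]), np.float64(1.541)) 0.06553830620724799 0.04751952532443565
(array([ 0.479 , -0.0488]), array([80.2, 45. ]), np.float64(1.541)) 0.06550414378528274 0.4274689526566617
8 rows: -0.001,-0.006,0.749,0.009,0.002,0.006,85, -0.001,-0.006,0.749,0.009,0.002,0.006,85, -0.002,-0.005,0.749,0.009,0.002,0.006,85, -0.001,-0.004,0.749,0.009,0.002,0.006,85, -0.002,-0.003,0.748,0.008,0.002,0.006,85, 0,0,0.267,0,0,0,85, 0,0,0.267,0,0,0,85, 0,0,0.266,0,0,0,85
```

jog_arm(commands=[0,0,0.75,0,0,0,60,0,0,0.75,0,0,0,60,0,0,0.75,0,0,0,60,0,0,0.75,0,0,0,60,0,0,0.75,0,0,0,60,0,0,0.267,0,0,0,60,0,0,0.267,0,0,0,60,0,0,0.2,0,0,0,60,0,0,0.067,0,0,0,60,0,0,0,0,0,0,60], newtons=40)

```text
t: 7.88
tool_pos: [0.4798, -0.0483, 0.0497]
tool_rot: [2.251, 2.191, 0.001]
contact_force: [-1.4, 0.4, 0.3]
opening: 0.06
grip_force: 0.0
```

Run:
```python
from h import *
d=eyes.get_image("wrist"); save("w3.png",d["image"])
```

```text
(no output)
```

View pics/w3.png

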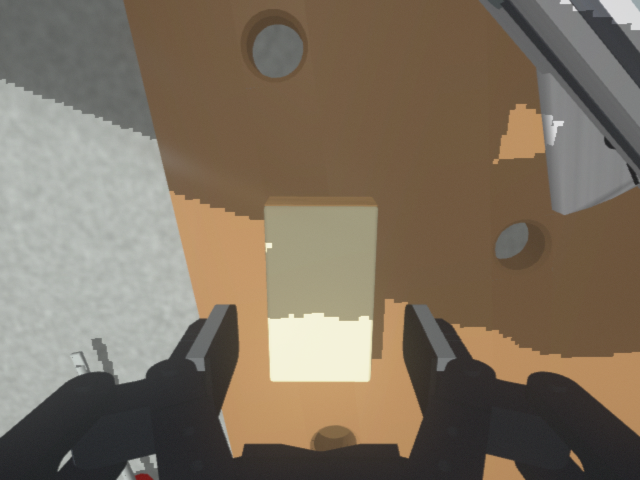

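jog_arm(commands=[0,0,0.06,0,0,0,60,0,0,0,0,0,0,35,0,0,0,0,0,0,35,0,0,0,0,0,0,35,0,0,0,0,0,0,35], newtons=40)

```text
t: 8.55
tool_pos: [0.4793, -0.0482, 0.0456]
tool_rot: [2.251, 2.191, 0.0]
contact_force: [-0.9, -0.3, 0.7]
opening: 0.0354
grip_force: 0.0
```

Run:
```python
from h import *
d=eyes.get_image("wrist"); d2=eyes.get_image("scene")
P=cloud(d)
for v in (310,330,350,370,400,430):
    print(v,[f"{u}:{P[v,u,0]:.3f},{P[v,u,1]:.3f},{P[v,u,2]:.3f}" for u in (220,240,255,265,280,300,320,340,360,375,390,400,420)])
a=cv2.resize(d["image"],(400,300)); b=cv2.resize(d2["image"][180:330,250:450],(400,300),interpolation=cv2.INTER_CUBIC)
save("c4.png",np.hstack([a,b]))
```

```text
310 ['220:0.432,-0.060,0.046', '240:0.442,-0.059,0.048', '255:0.457,-0.038,0.093', '265:0.460,-0.037,0.094', '280:0.462,-0.051,0.066', '300:0.470,-0.051,0.067', '320:0.478,-0.052,0.066', '340:0.487,-0.052,0.065', '360:0.495,-0.053,0.065', '375:0.497,-0.039,0.094', '390:0.502,-0.038,0.094', '400:0.514,-0.061,0.049', '420:0.524,-0.062,0.047']
330 ['220:0.431,-0.070,0.047', '240:0.453,-0.041,0.101', '255:0.459,-0.038,0.107', '265:0.462,-0.039,0.104', '280:0.462,-0.060,0.065', '300:0.470,-0.061,0.066', '320:0.478,-0.061,0.065', '340:0.486,-0.061,0.066', '360:0.495,-0.061,0.066', '375:0.496,-0.041,0.102', '390:0.500,-0.039,0.108', '400:0.505,-0.043,0.099', '420:0.524,-0.072,0.047']
350 ['220:0.452,-0.036,0.121', '240:0.456,-0.038,0.119', '255:0.461,-0.038,0.118', '265:0.461,-0.046,0.105', '280:0.461,-0.070,0.065', '300:0.469,-0.070,0.065', '320:0.478,-0.070,0.066', '340:0.486,-0.071,0.065', '360:0.495,-0.071,0.065', '375:0.496,-0.048,0.103', '390:0.498,-0.039,0.119', '400:0.501,-0.039,0.118', '420:0.506,-0.038,0.120']
370 ['220:0.453,-0.037,0.130', '240:0.459,-0.036,0.131', '255:0.460,-0.
[... 257 characters left out ...]
-0.038,0.130']
400 ['220:0.458,-0.031,0.149', '240:0.462,-0.032,0.148', '255:0.459,-0.054,0.119', '265:0.450,-0.108,0.048', '280:0.457,-0.109,0.047', '300:0.467,-0.109,0.048', '320:0.477,-0.109,0.047', '340:0.487,-0.109,0.047', '360:0.496,-0.109,0.048', '375:0.504,-0.109,0.048', '390:0.493,-0.032,0.149', '400:0.496,-0.032,0.149', '420:0.500,-0.033,0.148']
430 ['220:0.460,-0.032,0.157', '240:0.464,-0.031,0.158', '255:0.444,-0.125,0.048', '265:0.449,-0.126,0.047', '280:0.456,-0.126,0.048', '300:0.466,-0.127,0.047', '320:0.476,-0.127,0.047', '340:0.486,-0.126,0.048', '360:0.496,-0.127,0.047', '375:0.504,-0.126,0.049', '390:0.492,-0.032,0.157', '400:0.494,-0.032,0.158', '420:0.498,-0.032,0.158']
```

View pics/c4.png

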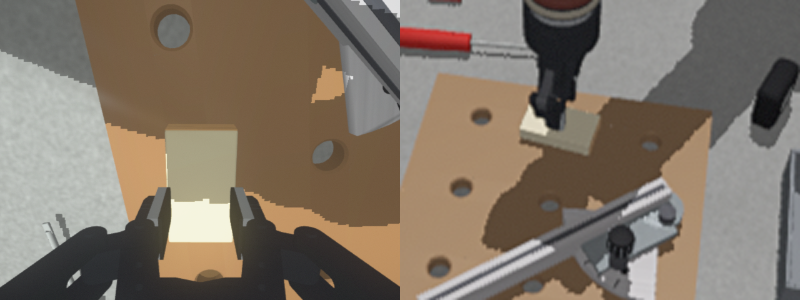

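Run:
```python
from h import *
d=eyes.get_image("wrist"); P=cloud(d); o,p,Rm=pose(); print(p, o["opening"])
L=(P-p)@Rm   # tool coords
m=(d["z_map"]>0)&(d["z_map"]<.16)
print("near pts zmin world", np.sort(P[m][:,2])[:5], m.sum())
for u in (245,250,258,265,270,378,385): 
    print(u,[(v,*(L[v,u]*1000).round(0).astype(int),round(float(d["z_map"][v,u]),3)) for v in range(300,345,6)])
d=dict(np.load("w1.npz")); P=cloud(d); p=np.array([.45861,-.04108,.36293])
for u in (165,180,190): print(u,[(v,(P[v,u]-p).round(3).tolist(),round(float(d["z_map"][v,u]),3)) for v in (312,320,330,345,380,420)])
```

```text
[ 0.47930454 -0.04822857  0.04556547] 0.035153290553526305
near pts zmin world [0.04435018 0.04451451 0.04457527 0.04460217 0.04466568] 84574
245 [(300, np.int64(-7), np.int64(-35), np.int64(-2), 0.191), (306, np.int64(-10), np.int64(-35), np.int64(-2), 0.192), (312, np.int64(-13), np.int64(-35), np.int64(-2), 0.193), (318, np.int64(6), np.int64(-27), np.int64(-46), 0.145), (324, np.int64(10), np.int64(-24), np.int64(-58), 0.133), (330, np.int64(10), np.int64(-24), np.int64(-62), 0.128), (336, np.int64(11), np.int64(-23), np.int64(-66), 0.124), (342, np.int64(11), np.int64(-22), np.int64(-70), 0.121)]
250 [(300, np.int64(-7), np.int64(-33), np.int64(-2), 0.191), (306, np.int64(-10), np.int64(-33), np.int64(-2), 0.192), (312, np.int64(11), np.int64(-24), np.int64(-50), 0.14), (318, np.int64(11), np.int64(-23), np.int64(-55), 0.135), (324, np.int64(10), np.int64(-23), np.int64(-58), 0.133), (330, np.int64(10), np.int64(-22), np.int64(-62), 0.128), (336, np.int64(10), np.int64(-21), np.int64(-66), 0.125), (342, np.int64(10), np.int64(-21), np.int64(-69), 0.122)]
258 [(300, np.int64(10),
[... 2293 characters left out ...]
 [(312, [-0.225, -0.187, -0.362], 0.593), (320, [-0.227, -0.2, -0.363], 0.598), (330, [-0.048, 0.01, 0.062], 0.129), (345, [-0.044, 0.01, 0.071], 0.12), (380, [-0.043, 0.004, 0.078], 0.115), (420, [-0.03, 0.016, 0.109], 0.082)]
180 [(312, [-0.205, -0.188, -0.363], 0.595), (320, [-0.045, 0.01, 0.055], 0.135), (330, [-0.043, 0.011, 0.063], 0.128), (345, [-0.043, 0.006, 0.063], 0.128), (380, [-0.043, -0.003, 0.068], 0.127), (420, [-0.228, -0.371, -0.365], 0.649)]
190 [(312, [-0.19, -0.188, -0.362], 0.594), (320, [-0.043, 0.009, 0.052], 0.139), (330, [-0.043, 0.006, 0.053], 0.138), (345, [-0.042, 0.002, 0.056], 0.136), (380, [-0.043, -0.01, 0.058], 0.138), (420, [-0.206, -0.356, -0.346], 0.627)]
```

jog_arm(commands=[0,0,-0.5,0,0,0,35,0,0,-0.8,0,0,0,20,0,0,-0.8,0,0,0,0,0,0,-0.4,0,0,0,0,0,0,0,0,0,0,0,0,0,0,0,0,0,0])

```text
t: 9.45
tool_pos: [0.4785, -0.048, 0.1939]
tool_rot: [-2.25, -2.19, 0.002]
contact_force: [0.3, 0.1, -1.1]
opening: 0.0
grip_force: 0.0
```

Run:
```python
from h import *
o,p,Rm=pose(); print(p,o["opening"],o["q"])
for c in ("scene","top","wrist"):
    d=eyes.get_image(c); P=cloud(d); L=(P-p)@Rm
    m=(abs(L[...,0])<.06)&(abs(L[...,1])<.06)&(L[...,2]<.06)&(L[...,2]>-.2)&(d["z_map"]>0)
    q=L[m]; i=q[:,2].argsort()[::-1][:4000:100]; print(c,m.sum(),(q[i][:8]*1000).round().tolist())
```

```text
[ 0.47849175 -0.04804447  0.19386752] 7.905017141699575e-06 [-2.54984344e-01 -3.00247510e-01  1.93894015e+00 -3.05066841e-06
  1.50529149e+00 -2.27957558e-01]
scene 1518 [[7.0, 3.0, -33.0], [-4.0, 14.0, -63.0], [-4.0, 13.0, -99.0], [15.0, 16.0, -114.0], [9.0, 21.0, -127.0], [3.0, 52.0, -133.0], [-5.0, 38.0, -141.0], [10.0, 34.0, -151.0]]
top 268 [[-11.0, -25.0, -88.0], [0.0, -49.0, -137.0], [-27.0, -24.0, -179.0]]
wrist 56136 [[10.0, -0.0, -38.0], [11.0, -4.0, -41.0], [11.0, 3.0, -42.0], [7.0, 7.0, -43.0], [7.0, -9.0, -44.0], [6.0, -10.0, -45.0], [11.0, -2.0, -46.0], [6.0, -11.0, -47.0]]
```

Both cameras show the real fingertips about 37 mm behind the reported TCP when shut, and about 50 mm when open. I'll plan with that offset.

jog_arm(commands=[0,0.013,0.7,0,0,0,65,0,0,0.7,0,0,0,65,0,0,0.7,0,0,0,65,0,0,0.5,0,0,0,65,0,0,0.2,0,0,0,65,0,0,0.2,0,0,0,65,0,0,0,0,0,0,65,0,0,0,0,0,0,35,0,0,0,0,0,0,35,0,0,0,0,0,0,35,0,0,0,0,0,0,35], newtons=40)

```text
t: 10.98
tool_pos: [0.4814, -0.0486, 0.017]
tool_rot: [2.25, 2.19, 0.002]
contact_force: [-0.3, -0.2, 5.8]
opening: 0.044
grip_force: 43.2
```

Run:
```python
from h import *
plan([(.4793,-.049,.15,-.03),(.5115,.283,.15,.09),(.5115,.283,-.006,.09)],35)
```

```text
14 rows: -0.003,-0.009,-0.739,0.009,0.002,0.01,35, -0.003,-0.01,-0.739,0.009,0.002,0.01,35, -0.003,-0.011,-0.738,0.009,0.002,0.01,35, 0.792,0.053,0,0,0,-0.171,35, 0.792,0.066,0,0,0,-0.172,35, 0.79,0.08,0,0,0,-0.171,35, 0.789,0.094,0,0,0,-0.172,35, 0.787,0.107,0,0,0,-0.171,35, 0.785,0.12,0,0,0,-0.172,35, 0.783,0.134,-0.001,0,0,-0.171,35, 0,0,0.65,0,0,0,35, 0,0,0.65,0,0,0,35, 0,0,0.65,0,0,0,35, 0,0,0.65,0,0,0,35
```

jog_arm(commands=[0,0,-0.4,0,0,0,35,0,0,-0.7,0,0,0,35,0,0,-0.7,0,0,0,35,0,0,-0.4,0,0,0,35,0.79,0.05,0,0,0,-0.17,35,0.79,0.07,0,0,0,-0.17,35,0.79,0.08,0,0,0,-0.17,35,0.79,0.09,0,0,0,-0.17,35,0.79,0.11,0,0,0,-0.17,35,0.785,0.12,0,0,0,-0.17,35,0.785,0.13,0,0,0,-0.17,35,0,0,0.65,0,0,0,35,0,0,0.65,0,0,0,35,0,0,0.65,0,0,0,35,0,0,0.65,0,0,0,35,0,0,0,0,0,0,35])

```text
t: 12.98
tool_pos: [0.5071, 0.2824, -0.0128]
tool_rot: [-2.114, -2.318, 0.013]
contact_force: [-0.1, 0.1, -0.5]
opening: 0.0439
grip_force: 42.5
```

jog_arm(commands=[0,0,0,0,0,0,70,0,0,0,0,0,0,70,0,0,-0.5,0,0,0,70,0,0,-0.7,0,0,0,70,0,0,-0.7,0,0,0,50,0,0,-0.7,0,0,0,50,0,0,0,0,0,0,50])

```text
t: 13.85
tool_pos: [0.5148, 0.2855, 0.1551]
tool_rot: [2.113, 2.317, 0.018]
contact_force: [0.2, -0.0, 0.0]
opening: 0.0501
grip_force: 0.0
```

Run:
```python
from h import *
d=eyes.get_image("scene"); save("s5.png",d["image"]); P=cloud(d);Z=P[...,2]
m=(P[...,0]>.44)&(P[...,0]<.58)&(P[...,1]>.22)&(P[...,1]<.35)&(Z>.015)&(Z<.045)
print(m.sum(),P[m].mean(0))
m=(P[...,0]>.55)&(P[...,0]<.72)&(P[...,1]>-.02)&(P[...,1]<.12)&(Z>.105)&(Z<.14)
print("knob",rect(P[m][:,:2]),m.sum(),np.percentile(Z[m],90))
plan([(.629,.0537,.12,-.779)],50)
```

```text
892 [0.50782135 0.28901835 0.02327967]
knob (array([0.6315, 0.0531]), array([25.5, 24.4]), np.float64(-0.429)) 175 0.12125760561736407
10 rows: -0.401,0.156,0.053,0.006,-0.005,0.871,50, -0.386,0.191,0.054,0.006,-0.005,0.871,50, -0.368,0.224,0.054,0.006,-0.005,0.871,50, -0.347,0.255,0.054,0.006,-0.005,0.871,50, -0.324,0.284,0.054,0.006,-0.005,0.871,50, -0.298,0.311,0.053,0.006,-0.005,0.871,50, -0.27,0.336,0.054,0.005,-0.005,0.871,50, -0.239,0.359,0.053,0.006,-0.005,0.871,50, -0.207,0.378,0.053,0.005,-0.005,0.871,50, -0.174,0.394,0.054,0.006,-0.005,0.871,50
```

Offcut is in the tray (top at z≈0.023). On to the knob.

jog_arm(commands=[-0.4,0.16,0.05,0,0,0.87,50,-0.39,0.19,0.05,0,0,0.87,50,-0.37,0.22,0.05,0,0,0.87,50,-0.35,0.255,0.05,0,0,0.87,50,-0.32,0.28,0.05,0,0,0.87,50,-0.3,0.31,0.05,0,0,0.87,50,-0.27,0.34,0.05,0,0,0.87,50,-0.24,0.36,0.05,0,0,0.87,50,-0.21,0.38,0.05,0,0,0.87,50,-0.17,0.39,0.05,0,0,0.87,50,0,0,0,0,0,0,50])

```text
t: 15.28
tool_pos: [0.6262, 0.0513, 0.1162]
tool_rot: [-2.898, -1.21, 0.003]
contact_force: [0.3, 0.6, -0.5]
opening: 0.0498
grip_force: 0.0
```

Run:
```python
from h import *
plan([(.6292,.0535,.08,-.779),(.6292,.0535,.062,-.779,50,.02)],50)
o,p,Rm=pose();print(p,yaw_of(Rm))
```

```text
2 rows: 0.062,0.011,0.603,-0.016,0.016,-0.007,50, 0,0,0.3,0,0,0,50
[0.62623514 0.0513176  0.11618048] -0.7796534732437658
```

jog_arm(commands=[0.06,0.01,0.3,0,0,0,50,0,0,0.3,0,0,0,50,0,0,0.15,0,0,0,50,0,0,0.15,0,0,0,50,0,0,0,0,0,0,50,0,0,0,0,0,0,15,0,0,0,0,0,0,15,0,0,0,0,0,0,15,0,0,0,0,0,0,15,0,0,0,0,0,0,15], newtons=50)

```text
t: 16.52
tool_pos: [0.6304, 0.0546, 0.0646]
tool_rot: [2.897, 1.213, 0.002]
contact_force: [0.9, -1.5, 4.8]
opening: 0.0241
grip_force: 49.4
```

jog_arm(commands=[0,0,-0.05,0,0,0,15,0,0,-0.05,0,0,0,15,0,0,-0.03,0,0,0,15,0,0,0,0,0,0,15,0,0,0,0,0,0,15])

```text
t: 17.15
tool_pos: [0.6302, 0.0545, 0.0694]
tool_rot: [2.897, 1.212, 0.003]
contact_force: [6.9, -0.5, -6.9]
opening: 0.0242
grip_force: 49.4
```

jog_arm(commands=[-0.058,0.025,0,0,0,0.49,15,-0.058,0.025,0,0,0,0.49,15,-0.058,0.025,0,0,0,0.49,15,-0.058,0.025,0,0,0,0.49,15,-0.058,0.025,0,0,0,0.49,15,-0.058,0.025,0,0,0,0.49,15,-0.058,0.025,0,0,0,0.49,15,-0.058,0.025,0,0,0,0.49,15,-0.058,0.025,0,0,0,0.49,15,-0.058,0.025,0,0,0,0.49,15,-0.058,0.025,0,0,0,0.49,15,-0.058,0.025,0,0,0,0.49,15,0,0,0,0,0,0,15])

```text
t: 18.77
tool_pos: [0.6025, 0.018, 0.0691]
tool_rot: [3.125, 0.318, -0.0]
contact_force: [5.3, -2.0, -7.3]
opening: 0.0244
grip_force: 49.5
```

Run:
```python
from h import *
o,p,Rm=pose(); piv=np.array([.5571,.0803]); r=p[:2]-piv; print(p,yaw_of(Rm),np.linalg.norm(r),"theta",np.arctan2(r[1],r[0])+1.142-.1077)
```

```text
[0.60249789 0.01801543 0.06914056] -1.3677402371939347 0.07707357663724662 theta 0.09334940040092367
```

jog_arm(commands=[-0.055,0.024,0,0,0,0.47,15,-0.055,0.024,0,0,0,0.47,15,0,0,0,0,0,0,15,0,0,0,0,0,0,15,0,0,0.06,0,0,0,15,0,0,0.06,0,0,0,15,0,0,0.06,0,0,0,15,0,0,0,0,0,0,15])

```text
t: 19.77
tool_pos: [0.5966, 0.0141, 0.0587]
tool_rot: [3.136, 0.172, -0.001]
contact_force: [4.6, -3.1, -5.4]
opening: 0.0244
grip_force: 49.7
```

Run:
```python
from h import *
o,p,Rm=pose(); piv=np.array([.5571,.0803]); r=p[:2]-piv; print(p,yaw_of(Rm),np.linalg.norm(r),"theta",np.arctan2(r[1],r[0])+1.142-.1077)
```

```text
[0.59659068 0.01411539 0.0586756 ] -1.461102615222743 0.07707085335379277 theta 0.0014745124501719525
```

jog_arm(commands=[0,0,0.03,0,0,0,15,0,0,0,0,0,0,35,0,0,0,0,0,0,45,0,0,0,0,0,0,45,0,0,-0.3,0,0,0,45,0,0,-0.7,0,0,0,50,0,0,-0.7,0,0,0,80,0,0,-0.7,0,0,0,80,0,0,-0.7,0,0,0,80,0,0,-0.7,0,0,0,80,0,0,0,0,0,0,80])

```text
t: 21.15
tool_pos: [0.5991, 0.0147, 0.2942]
tool_rot: [3.135, 0.174, 0.017]
contact_force: [-0.0, 0.1, -0.2]
opening: 0.0798
grip_force: 0.0
```

```bash
cat >> h.py <<'E'
def meas(c,items):
    d=eyes.get_image(c); P=cloud(d); Z=P[...,2]; out={}
    for n,b in items.items():
        x0,x1,y0,y1,z0,z1=b
        m=(P[...,0]>x0)&(P[...,0]<x1)&(P[...,1]>y0)&(P[...,1]<y1)&(Z>z0)&(Z<z1)
        nn,l,s,_=cv2.connectedComponentsWithStats(m.astype(np.uint8))
        if nn<2: print(c,n,"none"); continue
        m=l==1+s[1:,4].argmax(); print(c,n,m.sum(),*rect(P[m][:,:2]),"z",np.median(Z[m]).round(4))
    return d
E
python3 - <<'E'
from h import *
I=dict(knob=(.56,.65,-.02,.05,.098,.14),fence=(.45,.7,-.2,.15,.075,.089),strip=(.38,.7,-.42,-.22,.012,.030),tray=(.43,.59,.2,.36,.015,.045))
for c in ("scene","top","wrist"): d=meas(c,I)
save("w6.png",d["image"]); o,p,Rm=pose(); print(p,yaw_of(Rm))
E
```

```text
scene knob 157 [0.5982 0.0125] [25.5 25.4] 0.309 z 0.1111
scene fence 1317 [ 0.5563 -0.0439] [274.5  25.2] -1.48 z 0.0821
scene strip 2183 [ 0.5325 -0.3308] [232.7  61.6] 0.209 z 0.0187
scene tray 797 [0.5115 0.2823] [80.9 47.9] -1.478 z 0.0226
top knob none
top fence 559 [ 0.5601 -0.0853] [184.1  23.3] -1.48 z 0.0822
top strip 1784 [ 0.5323 -0.3275] [231.6  62.1] 0.211 z 0.0183
top tray 483 [0.5091 0.2855] [82.4 45.4] -1.463 z 0.0232
wrist knob 750 [0.5957 0.0133] [26.3 25.8] -0.176 z 0.1112
wrist fence 6281 [ 0.556  -0.0437] [275.6  20.9] -1.475 z 0.0817
wrist strip 9741 [ 0.5313 -0.3304] [231.4  62.7] 0.212 z 0.0177
wrist tray 3116 [0.5105 0.2832] [82.2 45.5] -1.461 z 0.0224
[0.5965058  0.01485697 0.28657433] -1.45988536957551
```

View pics/w6.png

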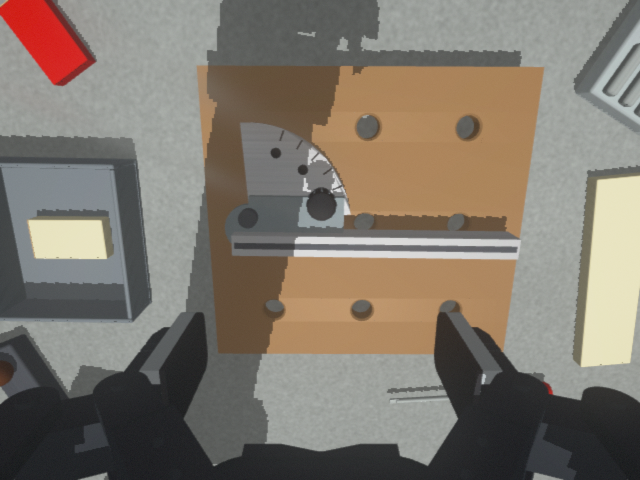

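Plunger is home (knob top at 0.111), the fence is square, and the offcut is in the tray at (68,240). Next is the strip at (610,265), the only 230 mm cream piece near the bench.

Run:
```python
from h import *
s=plan([(.532,-.3295,.20,-1.359),(.532,-.3295,.02,-1.359),(.532,-.3295,-.036,-1.359,84,.02)],84)
plan([(.532,-.3295,.16,-1.359,50),(.51,-.18,.16,-1.359),(.4969,-.0418,.16,.1077),(.4969,-.0418,.05,.1077),(.4969,-.0418,.014,.1077,50,.02)],50,start=s)
```

```text
15 rows: -0.213,0.698,0.18,0,0.001,-0.126,84, -0.222,0.695,0.18,0,0.001,-0.126,84, -0.23,0.693,0.18,0,0,-0.126,84, -0.239,0.69,0.181,0,0.001,-0.126,84, -0.248,0.686,0.18,0,0,-0.126,84, -0.256,0.683,0.181,-0.001,0.001,-0.126,84, -0.265,0.68,0.18,0,0,-0.126,84, -0.274,0.677,0.181,-0.001,0.001,-0.127,84, 0,0,0.75,0,0,0,84, 0,0,0.75,0,0,0,84, 0,0,0.75,0,0,0,84, 0,0,0.75,0,0,0,84, 0,0,0.311,0,0,0,84, 0,0,0.311,0,0,0,84, 0,0,0.311,0,0,0,84
30 rows: 0,0,-0.817,0,0,0,50, 0,0,-0.817,0,0,0,50, 0,0,-0.816,0,0,0,50, 0,0,-0.817,0,0,0,50, 0.041,-0.628,0,0,0,0,50, 0.041,-0.628,0,0,0,0,50, 0.042,-0.628,0,0,0,0,50, 0.041,-0.629,0,0,0,0,50, 0.016,-0.135,0,0,0,-0.863,50, 0.028,-0.133,0,0,0,-0.863,50, 0.039,-0.13,0,0,0,-0.863,50, 0.05,-0.127,0,0,0,-0.863,50, 0.061,-0.122,0,0,0,-0.863,50, 0.071,-0.116,0,0,0,-0.863,50, 0.081,-0.11,0,0,0,-0.863,50, 0.09,-0.102,0,0,0,-0.863,50, 0.098,-0.094,0,0,0,-0.863,50, 0.106,-0.085,0,0,0,-0.862,50, 0.113,-0.076,0,0,0,-0.863,50, 0.119,-0.066,0,0,0,-0.862,50, 0.124,-0.055,0,0,0,-0.863,50, 0.129,-0.044,0,0,0,-0.862,50, 0.132,-0.033,0,0,0,-0.863,50, 0.134,-0.022,0,0,0,-0.862,50, 0.136,-0.01,0,0,0,-0.863,50, 0,0,0.611,0,0,0,50, 0,0,0.611,0,0,0,50, 0,0,0.611,0,0,0,50, 0,0,0.3,0,0,0,50, 0,0,0.3,0,0,0,50
```

jog_arm(commands=[-0.21,0.7,0.18,0,0,-0.126,84,-0.22,0.695,0.18,0,0,-0.126,84,-0.23,0.69,0.18,0,0,-0.126,84,-0.24,0.69,0.18,0,0,-0.126,84,-0.25,0.685,0.18,0,0,-0.126,84,-0.255,0.685,0.18,0,0,-0.126,84,-0.265,0.68,0.18,0,0,-0.126,84,-0.275,0.675,0.18,0,0,-0.126,84,0,0,0.75,0,0,0,84,0,0,0.75,0,0,0,84,0,0,0.75,0,0,0,84,0,0,0,0,0,0,84])

```text
t: 22.8
tool_pos: [0.5282, -0.3262, 0.0587]
tool_rot: [-3.115, -0.331, 0.014]
contact_force: [0.4, 0.0, 0.0]
opening: 0.084
grip_force: 0.0
```

Run:
```python
from h import *
for c in("scene","top"): meas(c,dict(strip=(.38,.7,-.42,-.22,.012,.030)))
o,p,Rm=pose(); print(p,yaw_of(Rm))
plan([(.532,-.3295,.02,-1.359),(.532,-.3295,-.036,-1.359,84,.02)],84)
```

```text
scene strip 2013 [ 0.5342 -0.3305] [230.4  62. ] 0.209 z 0.0186
top strip 225 [ 0.4392 -0.3486] [59.6 40.3] -1.345 z 0.0187
[ 0.53223317 -0.32920338  0.06527987] -1.3591504956084646
4 rows: -0.004,0.005,0.755,-0.009,0.007,-0.002,84, 0,0,0.311,0,0,0,84, 0,0,0.311,0,0,0,84, 0,0,0.311,0,0,0,84
```

jog_arm(commands=[0,0,0.5,0,0,0,84,0,0,0.4,0,0,0,84,0,0,0.3,0,0,0,84,0,0,0.3,0,0,0,84,0,0,0.15,0,0,0,84,0,0,0.03,0,0,0,84,0,0,0,0,0,0,84,0,0,0,0,0,0,50,0,0,0,0,0,0,50,0,0,0,0,0,0,50,0,0,0,0,0,0,50], newtons=50)

```text
t: 24.28
tool_pos: [0.5333, -0.33, -0.0343]
tool_rot: [3.123, 0.332, 0.002]
contact_force: [0.1, -0.5, 5.1]
opening: 0.0587
grip_force: 56.7
```

jog_arm(commands=[0,0,-0.4,0,0,0,50,0,0,-0.8,0,0,0,50,0,0,-0.8,0,0,0,50,0,0,-0.8,0,0,0,50,0,0,-0.45,0,0,0,50,0.04,-0.63,0,0,0,0,50,0.04,-0.63,0,0,0,0,50,0.04,-0.63,0,0,0,0,50,0.04,-0.63,0,0,0,0,50,0,0,0,0,0,0,50])

```text
t: 25.52
tool_pos: [0.5089, -0.1771, 0.1578]
tool_rot: [-3.122, -0.336, 0.004]
contact_force: [0.1, 0.1, -2.8]
opening: 0.0584
grip_force: 55.8
```

Run:
```python
from h import *
o,p,Rm=pose(); print(p,yaw_of(Rm))
plan([(.4969,-.0418,.16,.1077),(.4969,-.0418,.05,.1077),(.4969,-.0418,.018,.1077,50,.02)],50)
```

```text
[ 0.50887128 -0.17708802  0.15784199] -1.356306846954832
22 rows: 0.017,-0.132,-0.002,-0.002,0,-0.861,50, 0.028,-0.13,-0.002,-0.002,0,-0.861,50, 0.039,-0.127,-0.002,-0.002,0,-0.861,50, 0.05,-0.123,-0.002,-0.002,0,-0.861,50, 0.06,-0.119,-0.002,-0.002,0,-0.861,50, 0.07,-0.113,-0.002,-0.002,0,-0.861,50, 0.08,-0.107,-0.002,-0.002,0,-0.861,50, 0.089,-0.099,-0.002,-0.002,0,-0.861,50, 0.097,-0.091,-0.002,-0.002,0,-0.861,50, 0.104,-0.083,-0.002,-0.002,0,-0.861,50, 0.111,-0.073,-0.002,-0.002,0,-0.861,50, 0.117,-0.064,-0.002,-0.002,0,-0.862,50, 0.122,-0.053,-0.002,-0.002,0,-0.861,50, 0.126,-0.043,-0.002,-0.002,0.001,-0.862,50, 0.13,-0.031,-0.002,-0.002,0,-0.861,50, 0.132,-0.02,-0.002,-0.002,0.001,-0.862,50, 0.133,-0.009,-0.003,-0.002,0,-0.861,50, 0,0,0.611,0,0,0,50, 0,0,0.611,0,0,0,50, 0,0,0.612,0,0,0,50, 0,0,0.266,0,0,0,50, 0,0,0.267,0,0,0,50
```

jog_arm(commands=[0.02,-0.13,0,0,0,-0.86,50,0.03,-0.13,0,0,0,-0.86,50,0.04,-0.13,0,0,0,-0.86,50,0.05,-0.12,0,0,0,-0.86,50,0.06,-0.12,0,0,0,-0.86,50,0.07,-0.11,0,0,0,-0.86,50,0.08,-0.11,0,0,0,-0.86,50,0.09,-0.1,0,0,0,-0.86,50,0.1,-0.09,0,0,0,-0.86,50,0.1,-0.08,0,0,0,-0.86,50,0.11,-0.07,0,0,0,-0.86,50,0.12,-0.06,0,0,0,-0.86,50,0.12,-0.05,0,0,0,-0.86,50,0.13,-0.04,0,0,0,-0.86,50,0.13,-0.03,0,0,0,-0.86,50,0.13,-0.02,0,0,0,-0.86,50,0.13,-0.01,0,0,0,-0.87,50,0,0,0.6,0,0,0,50,0,0,0.5,0,0,0,50,0,0,0,0,0,0,50])

```text
t: 28.02
tool_pos: [0.4971, -0.0446, 0.0898]
tool_rot: [-2.1, -2.328, 0.006]
contact_force: [0.1, 0.2, -1.9]
opening: 0.0584
grip_force: 55.7
```

Run:
```python
from h import *
o,p,Rm=pose(); print(p,yaw_of(Rm))
d=meas("scene",dict(strip=(.38,.65,-.25,.2,.095,.15)))
save("s7.png",d["image"][150:390,180:500])
plan([(.4969,-.0418,.03,.1077),(.4969,-.0418,.018,.1077,50,.02)],50)
```

```text
[ 0.49708957 -0.04461172  0.08978115] 0.10314877005735416
scene strip 2704 [ 0.5039 -0.0459] [230.3  76.6] -1.459 z 0.142
3 rows: 0.027,-0.011,0.517,-0.017,-0.005,-0.022,50, 0.028,-0.013,0.518,-0.017,-0.005,-0.023,50, 0,0,0.2,0,0,0,50
```

View pics/s7.png

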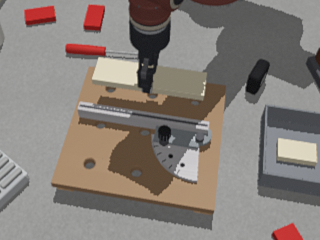

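jog_arm(commands=[0.03,-0.01,0.5,0,0,0,50,0.03,-0.01,0.5,0,0,0,50,0,0,0.15,0,0,-0.04,50,0,0,0.08,0,0,0,50,0,0,0,0,0,0,50])

```text
t: 28.7
tool_pos: [0.4994, -0.0416, 0.021]
tool_rot: [2.097, 2.336, 0.001]
contact_force: [-0.2, 0.7, -1.3]
opening: 0.059
grip_force: 55.8
```

jog_arm(commands=[0,-0.06,0.05,0,0,0,50,0,-0.06,0.04,0,0,0,50,0,0,0.02,0,0,0,50,0,0,0,0,0,0,50,0,0,0,0,0,0,64,0,0,0,0,0,0,64,0,0,0,0,0,0,64])

```text
t: 29.58
tool_pos: [0.4914, -0.0421, 0.0132]
tool_rot: [2.098, 2.338, 0.0]
contact_force: [-0.7, -0.8, 0.5]
opening: 0.0642
grip_force: 0.0
```

Run:
```python
from h import *
o,p,Rm=pose()
s=plan([(p[0],p[1],.13,yaw_of(Rm),64),(.425,-.0495,.13,-1.463,84)],84)
```

```text
21 rows: 0,0,-0.649,0.001,0,0,64, 0,0,-0.649,0.001,0.001,0,64, 0,0,-0.648,0.001,0,0,64, 0,-0.062,0,0,0,-0.873,84, 0.005,-0.062,0,0,0,-0.873,84, 0.011,-0.061,0,0,0,-0.873,84, 0.016,-0.06,0,0,0,-0.873,84, 0.021,-0.058,0,0,0,-0.873,84, 0.026,-0.056,0,0,0,-0.873,84, 0.031,-0.054,0,0,0,-0.872,84, 0.035,-0.051,0,0,0,-0.873,84, 0.04,-0.047,0,0,0,-0.872,84, 0.043,-0.044,0,0,0,-0.873,84, 0.047,-0.04,0,0,0,-0.872,84, 0.05,-0.036,0,0,0,-0.873,84, 0.053,-0.031,0,0,0,-0.872,84, 0.056,-0.026,0,0,0,-0.873,84, 0.058,-0.021,0,0,0,-0.872,84, 0.06,-0.016,0,0,0,-0.873,84, 0.061,-0.011,0,0,0,-0.872,84, 0.062,-0.006,0,0,0,-0.873,84
```

jog_arm(commands=[0,0,-0.65,0,0,0,64,0,0,-0.65,0,0,0,64,0,0,-0.65,0,0,0,64,0,-0.55,0,0,0,0.87,84,0,-0.55,0,0,0,0.87,84,0,0,0,0,0,0.87,84,0,0,0,0,0,0.87,84,0,0,0,0,0,0.87,84,0,0,0,0,0,0.87,84,0,0,0,0,0,0.87,84,0,0,0,0,0,0.87,84,0,0,0,0,0,0.87,84,0,0,0,0,0,0.87,84,0,0,0,0,0,0.87,84,0,0,0,0,0,0.87,84,0,0,0,0,0,0.87,84,0,0,0,0,0,0.87,84,0,0,0,0,0,0.87,84,0,0,0,0,0,0.87,84,0,0,0,0,0,0.87,84])

```text
t: 32.08
tool_pos: [0.4255, -0.0463, 0.1301]
tool_rot: [3.126, 0.309, 0.0]
contact_force: [-0.3, 0.3, -1.5]
opening: 0.0844
grip_force: 0.0
```

```bash
cat >> h.py <<'E'
BC=np.array([.5695,-.0340]); BY=.1077
def tob(xy):
    c,s=np.cos(BY),np.sin(BY); d=np.asarray(xy)[:2]-BC; return np.array([c*d[0]+s*d[1],-s*d[0]+c*d[1]])
def tow(b):
    c,s=np.cos(BY),np.sin(BY); return BC+np.array([c*b[0]-s*b[1],s*b[0]+c*b[1]])
E
python3 - <<'E'
from h import *
for c in ("scene","wrist","top"): meas(c,dict(strip=(.38,.65,-.25,.2,.059,.071)))
o,p,Rm=pose(); print(p,yaw_of(Rm),tob(p),o["q"][5])
w=tow((-.135,0)); print(w)
plan([(*w,.10,-1.463),(*w,.005,-1.463)],84)
E
```

```text
scene strip 2509 [ 0.4891 -0.0443] [230.4  63.8] -1.464 z 0.0662
wrist strip 45407 [ 0.4881 -0.0433] [230.4  60.3] -1.462 z 0.0655
top strip 364 [0.5952 0.0636] [106.2  76.4] -1.234 z 0.0655
[ 0.42544827 -0.04627484  0.13013094] -1.369821598154227 [-0.14453654  0.00328068] 1.0872077588587552
[ 0.4352822  -0.04851141]
4 rows: 0.077,0.035,0.251,0,-0.001,0.466,84, 0.078,0.031,0.251,0,0,0.466,84, 0,0,0.792,0,0,0,84, 0,0,0.792,0,0,0,84
```

jog_arm(commands=[0.08,0.035,0.25,0,0,0.47,84,0.08,0.03,0.25,0,0,0.47,84,0,0,0.6,0,0,0,84,0,0,0.6,0,0,0,84,0,0,0.3,0,0,0,84,0,0,0.08,0,0,0,84,0,0,0,0,0,0,84,0.12,0,0,0,0,0,84,0.12,0,0,0,0,0,84,0.1,0,0,0,0,0,84,0.08,0,0,0,0,0,84,0.08,0,0,0,0,0,84,0,0,0,0,0,0,84])

```text
t: 33.85
tool_pos: [0.4659, -0.0452, 0.0054]
tool_rot: [-3.137, -0.166, -0.001]
contact_force: [-0.1, -0.0, 0.2]
opening: 0.084
grip_force: 0.0
```

Run:
```python
from h import *
o,p,Rm=pose(); print(p,yaw_of(Rm),tob(p),o["contact_force"])
```

```text
[ 0.46594138 -0.04521511  0.00535359] -1.4651009544729379 [-1.0416413e-01 -1.8413110e-05] [-0.10487777 -0.00858453  0.17041088]
```

jog_arm(commands=[0.05,0,0,0,0,0,84,0.05,0,0,0,0,0,84,0.04,0,0,0,0,0,84,0.02,0,0,0,0,0,84,0,0,0,0,0,0,84])

```text
t: 34.48
tool_pos: [0.475, -0.0443, 0.0052]
tool_rot: [-3.137, -0.166, 0.0]
contact_force: [-0.8, -1.3, -0.6]
opening: 0.084
grip_force: 0.3
```

Run:
```python
from h import *
o,p,Rm=pose(); print(p,yaw_of(Rm),tob(p),o["contact_force"])
d=meas("wrist",dict(strip=(.38,.65,-.25,.2,.058,.072),fence=(.45,.7,-.2,.15,.077,.089)))
P=cloud(d)
# profile across strip in bench coords
Z=P[...,2]; m=(Z>.045)&(Z<.09)
B=np.stack([np.cos(BY)*(P[...,0]-BC[0])+np.sin(BY)*(P[...,1]-BC[1]),-np.sin(BY)*(P[...,0]-BC[0])+np.cos(BY)*(P[...,1]-BC[1])],-1)
for y in (-.10,-.06,0,.06,.10):
    k=m&(abs(B[...,1]-y)<.004); st=k&(abs(Z-.066)<.004); fe=k&(abs(Z-.082)<.003)
    print(y,B[st][:,0].min() if st.any() else None,B[st][:,0].max() if st.any() else None,B[fe][:,0].min() if fe.any() else None)
```

```text
[ 0.47496346 -0.04426055  0.00524955] -1.4652506109078733 [-9.50917203e-02 -3.91874786e-05] [-0.79252183 -1.25781944 -0.5638712 ]
wrist strip 131138 [ 0.504  -0.0417] [198.   83.3] -1.472 z 0.0655
wrist fence 61058 [ 0.5557 -0.0362] [148.7  20.3] -1.473 z 0.0817
-0.1 -0.08516641547353945 -0.06849923527799744 None
-0.06 -0.08975855649196346 -0.024989625745038397 -0.08962400165230346
0 -0.0847396169512237 -0.024333666972515378 -0.024144957038933698
0.06 -0.08473700766096785 0.005180925493779848 -0.023531174746063196
0.1 -0.08462423122915452 -0.07283636538208621 None
```

jog_arm(commands=[0.02,0,0,0,0,0,84,0.02,0,0,0,0,0,84,0,0,0,0,0,0,84])

```text
t: 34.9
tool_pos: [0.4765, -0.0442, 0.0053]
tool_rot: [3.137, 0.167, -0.004]
contact_force: [-4.3, -1.1, 2.1]
opening: 0.084
grip_force: 2.4
```

jog_arm(commands=[0.02,0,0,0,0,0,84,0,0,0,0,0,0,84,0,0,0,0,0,0,84])

```text
t: 35.28
tool_pos: [0.4767, -0.0443, 0.0052]
tool_rot: [3.136, 0.168, -0.008]
contact_force: [-9.4, -3.4, 5.7]
opening: 0.0842
grip_force: 4.6
```

Run:
```python
from h import *
o,p,Rm=pose(); w=p+Rm@np.array([-.02,0,0])
s=plan([(*w,-1.465)],84,step=.03) if 0 else None
plan([(*w[:2],p[2],-1.463),(*w[:2],.2,-1.463),(.524,.4235,.2,-1.49)],84,step=.056)
```

```text
14 rows: -0.333,0,0.002,0.004,0.051,-0.006,84, 0,0,-0.812,0,0,0,84, 0,0,-0.811,0,0,0,84, 0,0,-0.812,0,0,0,84, 0,0,-0.811,0,0,0,84, 0.217,-0.852,0,0,0,0.03,84, 0.215,-0.853,0,0,0,0.03,84, 0.212,-0.853,0,0,0,0.03,84, 0.21,-0.854,0,0,0,0.03,84, 0.207,-0.854,0,0,0,0.03,84, 0.205,-0.855,0,0,0,0.03,84, 0.202,-0.856,0,0,0,0.03,84, 0.199,-0.856,0,0,0,0.03,84, 0.197,-0.857,0,0,0,0.03,84
```

jog_arm(commands=[-0.3,0,0,0,0,0,84,0,0,-0.8,0,0,0,84,0,0,-0.8,0,0,0,84,0,0,-0.8,0,0,0,84,0,0,-0.8,0,0,0,84,0.21,-0.85,0,0,0,0.03,84,0.21,-0.85,0,0,0,0.03,84,0.21,-0.85,0,0,0,0.03,84,0.21,-0.85,0,0,0,0.03,84,0.21,-0.855,0,0,0,0.03,84,0.2,-0.855,0,0,0,0.03,84,0.2,-0.855,0,0,0,0.03,84,0.2,-0.855,0,0,0,0.03,84,0.2,-0.855,0,0,0,0.03,84,0,0,0,0,0,0,84])

```text
t: 37.15
tool_pos: [0.5279, 0.4264, 0.1966]
tool_rot: [-3.138, -0.129, 0.0]
contact_force: [0.3, 0.3, 0.1]
opening: 0.084
grip_force: 0.0
```

Run:
```python
from h import *
o,p,Rm=pose(); print(p,yaw_of(Rm))
for c in ("wrist","scene","top"):
    d=eyes.get_image(c); P=cloud(d)
    if c=="wrist": save("w8.png",d["image"])
    Z=P[...,2]; m=(P[...,0]>.4)&(P[...,0]<.68)&(P[...,1]>.36)&(P[...,1]<.5)&(Z>.122)&(Z<.136)
    n,l,s,_=cv2.connectedComponentsWithStats(m.astype(np.uint8))
    for i in range(1,n):
        if s[i,4]>20: print(c,cv2.minEnclosingCircle(np.float32(P[l==i][:,:2])),P[l==i].mean(0).round(4),s[i,4])
    st=(abs(Z-.066)<.005)&(P[...,0]>.4)&(P[...,0]<.62)&(P[...,1]>-.22)&(P[...,1]<.14)
    print(c,rect(P[st][:,:2]),tob(rect(P[st][:,:2])[0])) if st.sum()>500 else 0
```

```text
[0.52790836 0.42644122 0.19655192] -1.4883905653457876
wrist ((0.587285041809082, 0.4286392033100128), 0.014384225010871887) [0.5878 0.4287 0.1292] 1984
wrist ((0.5239394307136536, 0.4237208664417267), 0.01435973308980465) [0.5252 0.4237 0.129 ] 1656
scene ((0.5251991152763367, 0.42296460270881653), 0.015521234832704067) [0.5265 0.4214 0.1288] 189
scene ((0.588982105255127, 0.4274575710296631), 0.014658343978226185) [0.5901 0.4265 0.1288] 208
scene (array([ 0.5516, -0.0385]), array([281.3, 142.9]), np.float64(-1.522)) [-0.01828    -0.00254982]
top ((0.5232277512550354, 0.42419856786727905), 0.014355078339576721) [0.5208 0.421  0.1292] 65
top (array([ 0.5576, -0.0381]), array([281.7, 143.5]), np.float64(-1.47)) [-0.01227177 -0.00279709]
```

View pics/w8.png

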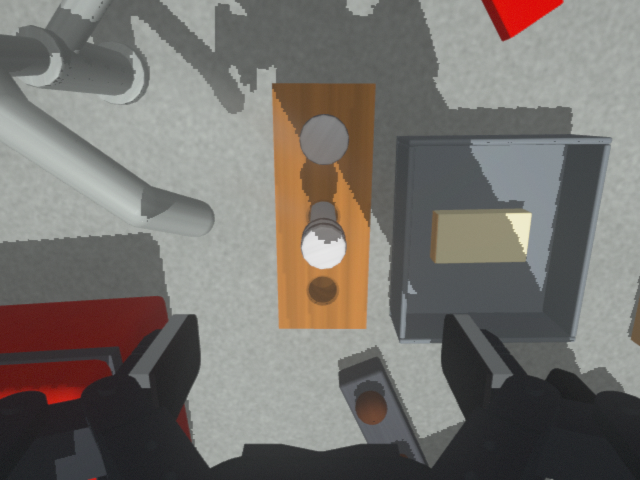

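Run:
```python
from h import *
s=plan([(.5240,.4237,.12,-1.49),(.5240,.4237,.069,-1.49,50,.03)],50)
```

```text
4 rows: -0.035,-0.011,0.644,0.001,-0.001,-0.012,50, -0.034,-0.01,0.644,0,-0.001,-0.011,50, 0,0,0.425,0,0,0,50, 0,0,0.425,0,0,0,50
```

jog_arm(commands=[-0.035,-0.01,0.64,0,0,0,50,-0.035,-0.01,0.64,0,0,0,50,0,0,0.3,0,0,0,50,0,0,0.3,0,0,0,50,0,0,0.25,0,0,0,50,0,0,0,0,0,0,50,0,0,0,0,0,0,50])

```text
t: 38.17
tool_pos: [0.5245, 0.4244, 0.0706]
tool_rot: [-3.138, -0.124, -0.002]
contact_force: [0.6, 0.2, 0.7]
opening: 0.0496
grip_force: 0.0
```

jog_arm(commands=[0,0,0.02,0,0,0,50,0,0,0,0,0,0,20,0,0,0,0,0,0,20,0,0,0,0,0,0,20,0,0,0,0,0,0,20], newtons=60)

```text
t: 38.8
tool_pos: [0.5243, 0.4243, 0.0691]
tool_rot: [-3.138, -0.123, -0.002]
contact_force: [-0.1, 0.7, 3.5]
opening: 0.0262
grip_force: 59.3
```

jog_arm(commands=[0,0,-0.3,0,0,0,20,0,0,-0.6,0,0,0,20,0,0,-0.6,0,0,0,20,0,0,-0.6,0,0,0,20,0,0,0,0,0,0,20])

```text
t: 39.42
tool_pos: [0.5256, 0.4251, 0.1996]
tool_rot: [-3.135, -0.123, -0.011]
contact_force: [-0.1, 0.5, -0.9]
opening: 0.0263
grip_force: 59.3
```

Run:
```python
from h import *
o,p,Rm=pose(); print(p,yaw_of(Rm),o["opening"])
# dog tilt/position in tool frame, from scene camera
d=eyes.get_image("scene"); P=cloud(d); L=(P-p)@Rm
for z0,z1 in ((-.04,-.02),(-.02,0),(0,.02),(.02,.04),(.04,.06)):
    m=(abs(L[...,0])<.04)&(abs(L[...,1])<.04)&(L[...,2]>z0)&(L[...,2]<z1); q=L[m]*1000
    print(z0,m.sum(),(q.min(0).round(1),q.max(0).round(1)) if m.any() else "")
w=tow((-.096,.096)); print("hole2",w)
plan([(*w,.19,-1.463)],20,step=.045)
```

```text
[0.52564556 0.42511738 0.19959264] -1.4921448704211617 0.026269805756998933
-0.04 87 (array([ -0.9, -17.2, -40. ]), array([ 14.3,  22.3, -20. ]))
-0.02 101 (array([ -4.5,  -7.3, -19.9]), array([11.3, 12.4, -0. ]))
0 99 (array([-5.4, -6.9,  0.2]), array([10.7, 12.2, 19.8]))
0.02 89 (array([-4.4, -6.5, 20.9]), array([11. , 12.2, 39.4]))
0.04 66 (array([-2.9, -6.7, 40.2]), array([11.6, 12.5, 58.6]))
hole2 [0.463737   0.05112455]
9 rows: -0.166,0.68,0.011,-0.002,-0.003,-0.032,20, -0.169,0.68,0.011,-0.002,-0.003,-0.032,20, -0.171,0.679,0.011,-0.001,-0.003,-0.033,20, -0.173,0.679,0.011,-0.002,-0.003,-0.032,20, -0.175,0.678,0.011,-0.001,-0.003,-0.033,20, -0.177,0.677,0.011,-0.002,-0.003,-0.032,20, -0.18,0.677,0.011,-0.001,-0.003,-0.033,20, -0.182,0.676,0.012,-0.002,-0.004,-0.032,20, -0.184,0.676,0.012,-0.001,-0.003,-0.033,20
```

jog_arm(commands=[-0.17,0.68,0.01,0,0,-0.03,20,-0.17,0.68,0.01,0,0,-0.03,20,-0.17,0.68,0.01,0,0,-0.03,20,-0.175,0.68,0.01,0,0,-0.03,20,-0.175,0.68,0.01,0,0,-0.03,20,-0.18,0.68,0.01,0,0,-0.03,20,-0.18,0.675,0.01,0,0,-0.03,20,-0.18,0.675,0.01,0,0,-0.03,20,-0.18,0.675,0.01,0,0,-0.03,20,0,0,0,0,0,0,20,0,0,0,0,0,0,20])

```text
t: 40.85
tool_pos: [0.4618, 0.0509, 0.1876]
tool_rot: [-3.136, -0.165, 0.004]
contact_force: [-0.7, 0.4, -0.7]
opening: 0.0263
grip_force: 59.6
```

Run:
```python
from h import *
o,p,Rm=pose(); print(p,yaw_of(Rm),o["tool_rot"],Rm[:,2])
d=eyes.get_image("wrist")
for h in holes(d): print(h)
P=cloud(d);Z=P[...,2];B=np.stack([np.cos(BY)*(P[...,0]-BC[0])+np.sin(BY)*(P[...,1]-BC[1]),-np.sin(BY)*(P[...,0]-BC[0])+np.cos(BY)*(P[...,1]-BC[1])],-1)
st=(abs(Z-.066)<.004)&(B[...,0]>-.11)&(B[...,0]<-.028)&(abs(B[...,1])<.15); q=B[st]; print("strip bench",np.percentile(q,0.5,axis=0),np.percentile(q,99.5,axis=0))
d=eyes.get_image("scene"); P=cloud(d); L=(P-p)@Rm
for z0,z1 in ((-.02,0),(.02,.04),(.04,.06)):
    m=(abs(L[...,0])<.04)&(abs(L[...,1])<.04)&(L[...,2]>z0)&(L[...,2]<z1); q=L[m]*1000
    print(z0,m.sum(),(q.min(0).round(1),q.max(0).round(1)) if m.any() else "")
plan([(.4634,.0508,.15,-1.463),(.4634,.0508,.118,-1.463)],20,step=.03)
```

```text
[0.46180182 0.05091501 0.18755619] -1.4655207873463367 [-3.13646217 -0.16525065  0.0036788 ] [-2.38026613e-03  6.53740607e-04 -9.99996953e-01]
(array([ 0.5739, -0.0333]), array([ 0.5734, -0.0328]), 0.0105)
(array([ 0.5838, -0.1274]), array([ 0.5834, -0.1269]), 0.0098)
(array([0.4639, 0.0505]), array([0.4643, 0.0506]), 0.011)
(array([ 0.4739, -0.0434]), array([ 0.4743, -0.0435]), 0.0109)
(array([ 0.4841, -0.1379]), array([ 0.4844, -0.1377]), 0.0107)
strip bench [-0.08261096 -0.11377634] [-0.02825275  0.1132498 ]
-0.02 68 (array([  1.1,  -8.8, -19.9]), array([11.2, 10.9, -0.3]))
0.02 61 (array([ 0.3, -8.7, 20.1]), array([12. , 10.3, 39.9]))
0.04 39 (array([ 1.8, -8.2, 40. ]), array([11.5, 10.8, 54.4]))
4 rows: 0.01,0.007,0.318,-0.003,0.007,-0.005,20, 0.009,0.006,0.318,-0.003,0.007,-0.005,20, 0,0,0.267,0,0,0,20, 0,0,0.266,0,0,0,20
```

jog_arm(commands=[0.015,0,0.4,0,0,0,20,0.015,0.005,0.4,0,0,0,20,0,0,0.3,0,0,0,20,0,0,0,0,0,0,20,0,0,0,0,0,0,20])

```text
t: 41.58
tool_pos: [0.465, 0.0507, 0.1238]
tool_rot: [3.137, 0.167, 0.002]
contact_force: [-0.3, -0.1, -0.8]
opening: 0.0259
grip_force: 59.6
```

jog_arm(commands=[-0.02,0,0.15,0,0,0,20,0,0,0.1,0,0,0,20,0,0,0.1,0,0,0,20,0,0,0.1,0,0,0,20,0,0,0,0,0,0,20])

```text
t: 42.2
tool_pos: [0.4629, 0.0504, 0.0952]
tool_rot: [-3.137, -0.166, 0.001]
contact_force: [0.5, 1.0, -0.9]
opening: 0.0262
grip_force: 59.6
```

jog_arm(commands=[0,0,0.15,0,0,0,20,0,0,0.15,0,0,0,20,0,0,0.15,0,0,0,20,0,0,0.08,0,0,0,20,0,0,0,0,0,0,20])

```text
t: 42.82
tool_pos: [0.4629, 0.0505, 0.0636]
tool_rot: [-3.137, -0.166, 0.001]
contact_force: [1.0, 1.7, -1.5]
opening: 0.0261
grip_force: 59.6
```

jog_arm(commands=[0,0,0.04,0,0,0,20,0,0,0.01,0,0,0,20,0,0,0,0,0,0,45,0,0,0,0,0,0,45,0,0,0,0,0,0,45,0,0,-0.3,0,0,0,45,0,0,-0.7,0,0,0,45,0,0,-0.7,0,0,0,45,0,0,-0.6,0,0,0,45,0,0,0,0,0,0,45])

```text
t: 44.08
tool_pos: [0.4658, 0.0502, 0.2047]
tool_rot: [3.136, 0.166, 0.014]
contact_force: [-0.1, 0.1, -0.4]
opening: 0.0448
grip_force: 0.0
```

```bash
cat >> h.py <<'E'
def dogs(c,xr,yr,zr):
    d=eyes.get_image(c); P=cloud(d); Z=P[...,2]; m=(P[...,0]>xr[0])&(P[...,0]<xr[1])&(P[...,1]>yr[0])&(P[...,1]<yr[1])&(Z>zr[0])&(Z<zr[1])
    n,l,s,_=cv2.connectedComponentsWithStats(m.astype(np.uint8))
    for i in range(1,n):
        if s[i,4]>20: print(c,np.round(cv2.minEnclosingCircle(np.float32(P[l==i][:,:2]))[0],4),P[l==i].mean(0).round(4),np.median(Z[l==i]).round(4),s[i,4])
E
python3 - <<'E'
from h import *
o,p,Rm=pose(); print(p)
for c in ("wrist","scene"):
    dogs(c,(.42,.51),(-.2,.1),(.09,.14))
dogs("scene",(.5,.65),(.38,.48),(.11,.14))
plan([(.5873,.4286,.18,-1.49)],45,step=.05)
E
```

```text
[0.46577109 0.05020524 0.20471363]
wrist [0.4631 0.0501] [0.4653 0.0503 0.1175] 0.1193 1627
scene [0.4644 0.0487] [0.4687 0.0493 0.1142] 0.1186 195
scene [0.5891 0.4269] [0.5919 0.4253 0.1255] 0.1284 283
8 rows: 0.341,-0.756,0.039,0,0.001,0.031,45, 0.339,-0.757,0.039,0,0.001,0.031,45, 0.336,-0.758,0.039,0,0.001,0.031,45, 0.334,-0.76,0.039,0,0.001,0.031,45, 0.332,-0.761,0.039,0,0.001,0.031,45, 0.33,-0.761,0.039,0,0.001,0.031,45, 0.327,-0.763,0.038,-0.001,0.001,0.031,45, 0.325,-0.763,0.039,0,0.001,0.031,45
```

Dog one is home, with its top at 0.119. Now the second.

jog_arm(commands=[0.34,-0.755,0.04,0,0,0.03,50,0.34,-0.755,0.04,0,0,0.03,50,0.335,-0.76,0.04,0,0,0.03,50,0.335,-0.76,0.04,0,0,0.03,50,0.33,-0.76,0.04,0,0,0.03,50,0.33,-0.76,0.04,0,0,0.03,50,0.33,-0.765,0.04,0,0,0.03,50,0.325,-0.765,0.04,0,0,0.03,50,0,0,0,0,0,0,50,0,0,0,0,0,0,50])

```text
t: 45.48
tool_pos: [0.5869, 0.428, 0.178]
tool_rot: [3.137, 0.128, -0.004]
contact_force: [-0.5, 0.6, -0.4]
opening: 0.0499
grip_force: 0.0
```

Run:
```python
from h import *
o,p,Rm=pose(); print(p,yaw_of(Rm))
dogs("wrist",(.5,.65),(.38,.48),(.122,.14))
plan([(.5873,.4286,.069,-1.49)],50,step=.03)
```

```text
[0.58688485 0.4279691  0.17795595] -1.489038182327649
wrist [0.5878 0.4287] [0.589  0.4288 0.129 ] 0.1294 1927
4 rows: 0.002,-0.004,0.457,0.003,0.005,0.001,50, 0.001,-0.004,0.457,0.003,0.005,0.001,50, 0.001,-0.005,0.458,0.003,0.004,0.001,50, 0.002,-0.004,0.457,0.003,0.005,0,50
```

jog_arm(commands=[0.005,-0.01,0.55,0,0,0,50,0,0,0.5,0,0,0,50,0,0,0.45,0,0,0,50,0,0,0.3,0,0,0,50,0,0,0,0,0,0,50,0,0,0,0,0,0,50,0,0,0,0,0,0,20,0,0,0,0,0,0,20,0,0,0,0,0,0,20,0,0,0,0,0,0,20], newtons=60)

```text
t: 46.78
tool_pos: [0.5891, 0.43, 0.0741]
tool_rot: [-3.138, -0.128, -0.005]
contact_force: [-0.7, 0.0, 5.7]
opening: 0.0262
grip_force: 59.5
```

jog_arm(commands=[0,0,-0.3,0,0,0,20,0,0,-0.6,0,0,0,20,0,0,-0.6,0,0,0,20,0,0,-0.6,0,0,0,20,0,0,0,0,0,0,20])

```text
t: 47.4
tool_pos: [0.5898, 0.4305, 0.2033]
tool_rot: [-3.135, -0.128, -0.011]
contact_force: [-0.3, 0.1, -0.9]
opening: 0.0259
grip_force: 59.3
```

Run:
```python
from h import *
o,p,Rm=pose(); print(p,yaw_of(Rm),o["opening"])
plan([(.4839,-.1384,.19,-1.463)],20,step=.04)
```

```text
[0.58976544 0.43045402 0.20330795] -1.4890623376934262 0.025936475031013723
15 rows: -0.169,0.62,0.011,-0.002,-0.005,-0.017,20, -0.17,0.62,0.012,-0.002,-0.005,-0.017,20, -0.171,0.62,0.012,-0.002,-0.005,-0.017,20, -0.172,0.62,0.012,-0.002,-0.005,-0.017,20, -0.173,0.619,0.012,-0.002,-0.005,-0.018,20, -0.174,0.619,0.013,-0.002,-0.005,-0.017,20, -0.175,0.619,0.013,-0.002,-0.005,-0.018,20, -0.176,0.618,0.013,-0.002,-0.005,-0.017,20, -0.178,0.618,0.013,-0.002,-0.005,-0.018,20, -0.179,0.618,0.013,-0.003,-0.004,-0.017,20, -0.18,0.617,0.014,-0.002,-0.005,-0.018,20, -0.181,0.617,0.014,-0.003,-0.004,-0.017,20, -0.181,0.617,0.014,-0.002,-0.005,-0.018,20, -0.183,0.616,0.014,-0.003,-0.004,-0.017,20, -0.184,0.616,0.014,-0.002,-0.005,-0.018,20
```

jog_arm(commands=[-0.17,0.62,0,0,0,-0.017,20,-0.17,0.62,0,0,0,-0.017,20,-0.17,0.62,0,0,0,-0.017,20,-0.17,0.62,0,0,0,-0.017,20,-0.17,0.62,0,0,0,-0.017,20,-0.175,0.62,0,0,0,-0.017,20,-0.175,0.62,0,0,0,-0.017,20,-0.175,0.62,0,0,0,-0.017,20,-0.175,0.62,0,0,0,-0.017,20,-0.18,0.62,0,0,0,-0.017,20,-0.18,0.615,0,0,0,-0.017,20,-0.18,0.615,0,0,0,-0.017,20,-0.18,0.615,0,0,0,-0.017,20,-0.18,0.615,0,0,0,-0.017,20,-0.18,0.615,0,0,0,-0.017,20,0,0,0,0,0,0,20,0,0,0,0,0,0,20])

```text
t: 49.52
tool_pos: [0.4822, -0.1388, 0.1966]
tool_rot: [-3.136, -0.168, 0.003]
contact_force: [0.2, -0.5, -1.7]
opening: 0.0263
grip_force: 59.5
```

Run:
```python
from h import *
o,p,Rm=pose(); print(p,yaw_of(Rm),Rm[:,2])
d=eyes.get_image("wrist")
for h in holes(d): print(h)
P=cloud(d);L=(P-p)@Rm
m=(abs(L[...,0])<.03)&(abs(L[...,1])<.03)&(L[...,2]>-.07)&(L[...,2]<.0); 
d=eyes.get_image("scene"); P=cloud(d); L=(P-p)@Rm
for z0,z1 in ((-.02,0),(.02,.04),(.04,.06)):
    m=(abs(L[...,0])<.04)&(abs(L[...,1])<.04)&(L[...,2]>z0)&(L[...,2]<z1); q=L[m]*1000
    print(z0,m.sum(),(q.min(0).round(1),q.max(0).round(1)) if m.any() else "")
plan([(.4845,-.1383,.129,-1.463)],20,step=.03)
```

```text
[ 0.48217536 -0.13883408  0.19658927] -1.463904373042099 [-0.00196181  0.00146925 -0.999997  ]
(array([ 0.5844, -0.13  ]), array([ 0.584 , -0.1296]), 0.0109)
(array([ 0.5739, -0.036 ]), array([ 0.5736, -0.0356]), 0.0103)
(array([ 0.4742, -0.0463]), array([ 0.4746, -0.0462]), 0.0108)
(array([ 0.4848, -0.14  ]), array([ 0.485 , -0.1402]), 0.0109)
-0.02 68 (array([ -2.4,  -9.1, -19.8]), array([10.3, 10.4, -0.3]))
0.02 62 (array([-3.4, -9.1, 20. ]), array([ 9.8, 10.4, 39.1]))
0.04 55 (array([-3.7, -8.1, 40. ]), array([10.9, 11.1, 59.6]))
3 rows: 0.011,0.001,0.379,-0.003,0.003,0.002,20, 0.011,0,0.379,-0.003,0.003,0.001,20, 0.01,0,0.379,-0.003,0.004,0.002,20
```

jog_arm(commands=[0.01,0,0.4,0,0,0,20,0.01,0,0.4,0,0,0,20,0.01,0,0.3,0,0,0,20,0,0,0,0,0,0,20,0,0,0,0,0,0,20])

```text
t: 50.25
tool_pos: [0.4852, -0.1393, 0.1329]
tool_rot: [3.136, 0.169, 0.002]
contact_force: [1.0, 0.6, -0.8]
opening: 0.0259
grip_force: 59.5
```

jog_arm(commands=[-0.005,0,0.15,0,0,0,20,0,0,0.1,0,0,0,20,0,0,0.1,0,0,0,20,0,0,0.1,0,0,0,20,0,0,0.05,0,0,0,20,0,0,0,0,0,0,20])

```text
t: 51.0
tool_pos: [0.4842, -0.1393, 0.1016]
tool_rot: [-3.137, -0.168, 0.0]
contact_force: [-0.7, 0.2, -0.5]
opening: 0.0259
grip_force: 59.5
```

jog_arm(commands=[0,0,0.15,0,0,0,20,0,0,0.15,0,0,0,20,0,0,0.15,0,0,0,20,0,0,0.08,0,0,0,20,0,0,0,0,0,0,20])

```text
t: 51.62
tool_pos: [0.4841, -0.1392, 0.0696]
tool_rot: [-3.137, -0.168, 0.001]
contact_force: [0.2, -0.2, -0.4]
opening: 0.0259
grip_force: 59.5
```

jog_arm(commands=[0,0,0.04,0,0,0,20,0,0,0,0,0,0,20,0,0,0,0,0,0,45,0,0,0,0,0,0,45,0,0,0,0,0,0,45,0,0,-0.3,0,0,0,45,0,0,-0.7,0,0,0,45,0,0,-0.7,0,0,0,45,0,0,-0.7,0,0,0,45,-0.6,0,-0.6,0,0,0,45,-0.6,0,-0.6,0,0,0,45,0,0,0,0,0,0,45,0,0,0,0,0,0,45])

```text
t: 53.25
tool_pos: [0.4128, -0.147, 0.2843]
tool_rot: [3.137, 0.168, 0.002]
contact_force: [0.4, -0.3, -0.1]
opening: 0.0449
grip_force: 0.0
```

Run:
```python
from h import *
o,p,Rm=pose(); print(p)
for c in ("wrist","scene"): dogs(c,(.42,.51),(-.2,.1),(.09,.14))
I=dict(knob=(.56,.65,-.02,.05,.098,.14),fence=(.45,.7,-.2,.15,.077,.087),tray=(.43,.59,.2,.36,.015,.045))
meas("wrist",I); d=meas("scene",I); save("s9.png",cv2.resize(d["image"][180:390,180:500],(800,525),interpolation=cv2.INTER_CUBIC))
for c in ("scene","wrist"):
    d=eyes.get_image(c); P=cloud(d);Z=P[...,2];B=np.stack([np.cos(BY)*(P[...,0]-BC[0])+np.sin(BY)*(P[...,1]-BC[1]),-np.sin(BY)*(P[...,0]-BC[0])+np.cos(BY)*(P[...,1]-BC[1])],-1)
    st=(abs(Z-.066)<.004)&(B[...,0]>-.12)&(B[...,0]<-.028)&(abs(B[...,1])<.15)
    for y in (-.105,-.05,0,.05,.105):
        k=st&(abs(B[...,1]-y)<.005); print(c,y,np.percentile(B[k][:,0],[1,99]).round(4) if k.sum()>5 else None)
    print(np.percentile(B[st][:,1],[.5,99.5]).round(4))
```

```text
[ 0.4127711  -0.1470362   0.28432519]
wrist [0.4629 0.0491] [0.4635 0.0458 0.1154] 0.1188 1511
wrist [ 0.4829 -0.1408] [ 0.4831 -0.1407  0.1191] 0.1194 1064
scene [ 0.4841 -0.1407] [ 0.4886 -0.1395  0.1139] 0.1183 191
scene [0.4651 0.0479] [0.4686 0.0496 0.1139] 0.1181 198
wrist knob none
wrist fence 7840 [ 0.5552 -0.0433] [275.7  16.6] -1.463 z 0.0816
wrist tray none
scene knob 156 [0.598  0.0133] [25.  23.8] 0.28 z 0.1111
scene fence 1250 [ 0.5581 -0.0442] [274.6  24.1] -1.463 z 0.0822
scene tray 800 [0.511  0.2823] [80.8 48.2] -1.473 z 0.0228
scene -0.105 [-0.0903 -0.0343]
scene -0.05 [-0.082  -0.0347]
scene 0 [-0.0814 -0.0339]
scene 0.05 [-0.0832 -0.0336]
scene 0.105 [-0.0914 -0.0349]
[-0.1148  0.112 ]
wrist -0.105 [-0.0822 -0.0284]
wrist -0.05 [-0.0829 -0.0283]
wrist 0 [-0.0829 -0.0283]
wrist 0.05 [-0.0829 -0.0283]
wrist 0.105 [-0.082  -0.0285]
[-0.1144  0.1127]
```

View pics/s9.png

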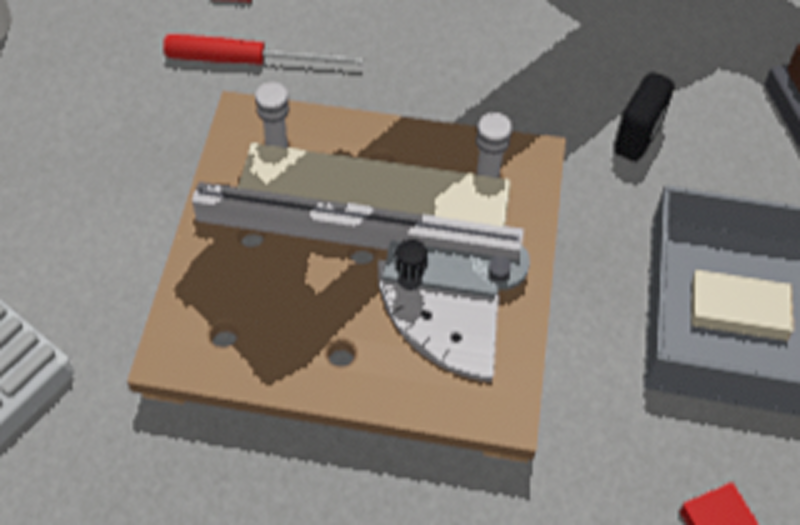

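The crop shows the strip flush along the fence, dogs upright at (272,105) and (494,140), the knob home and the offcut in the tray. I'm handing in.

```bash
python3 -c "
from station import job
print(job.finish_job())"
```

```text
the job is handed in; nothing more can be done
None
```

The job is handed in, and the last camera check showed it all in place: the one offcut is in the tray, the fence is square with its plunger home, the strip is flush and centred, and both dogs are home in the two outer front-row holes; no verdict was returned.

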